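# Bleed-down test of a batch of valve lifters

## Task

Test the batch of steel valve lifters (two or three squat cylinders standing on the rubber mat): stand each one in a pocket of the tester's carrier while it is at its loading station, push the carrier along its rail until it drops into the detent at the test station under the bridge, then turn the torque knob clockwise until it clicks over to its far stop. After the click turn the knob back over its detent to its first stop, bring the carrier fully back to the loading station, and stand all the lifters upright in the grey tray. Leave the other things on the bench where they are.

Things in the scene. Friction and masses are not known exactly. Their poses are not given: they have to be found in the camera images.
- lifterA: valve lifter: plain steel cylinder with a shallow groove, 34 diameter, 30 high, about 80 g; two or three of the four lifters are present in any run, the rest are absent (None). Origin: centre of its underside; z: its axis, up when it stands. All lifters are alike; any pocket and any place in the tray will do
- lifterB: valve lifter: plain steel cylinder with a shallow groove, 34 diameter, 30 high, about 80 g; two or three of the four lifters are present in any run, the rest are absent (None). Origin: centre of its underside; z: its axis, up when it stands. All lifters are alike; any pocket and any place in the tray will do
- lifterC: valve lifter: plain steel cylinder with a shallow groove, 34 diameter, 30 high, about 80 g; two or three of the four lifters are present in any run, the rest are absent (None). Origin: centre of its underside; z: its axis, up when it stands. All lifters are alike; any pocket and any place in the tray will do
- lifterD: valve lifter: plain steel cylinder with a shallow groove, 34 diameter, 30 high, about 80 g; two or three of the four lifters are present in any run, the rest are absent (None). Origin: centre of its underside; z: its axis, up when it stands. All lifters are alike; any pocket and any place in the tray will do
- mat: black rubber mat, 150 x 150, 3 thick, fixed on the bench to the left or right of the tester; the lifters start standing on it, some 70 apart. Origin: centre of its underside, on the bench
- tray: open grey plastic tray, 170 (its x) x 125 (its y) outside, 30 high, walls 4, floor 4 thick, 600 g, loose on the bench on the other side of the tester from the mat. Origin: centre of its underside
- tester: lifter tester, bolted down: grey base plate 200 (x) x 370 (y), 12 thick. The carrier runs along y at x = -40 (robot's side). A grey load head (x 10 to 110, y -5 to 155, 50 high) at the +y end carries the knob. Origin: on the bench; x points away from the robot, y along the rail to the test station; yaw within 0.2 rad
- bridge (a point): centre of the top of the dark steel bridge that reaches from the load head over the test station: 82 (tester's x) x 130 (y), top 74 and underside 62 above the bench, so loaded lifters pass under it with 7 to spare; axes as the tester's
- carrier (a joint): travel of the carrier along the tester's y: 0 = loading station, 0.15 m = test station (both end stops with a sprung detent). It resists with up to about 7 N, hardest a quarter of the way; let go before about 0.065 it springs back, past about 0.09 it snaps on to the other stop by itself
- carrier_mid (a point): centre of the underside of the carrier's pocket block, 20 above the bench; axes as the tester's. The aluminium carrier has three square pockets in a row along y (42 apart), each 37 x 37 wide, 7 deep, floor 5 thick, walls 5 thick and 12 high; block 47 (x) x 131 (y)
- pocket0 (a point): centre of the floor of carrier pocket 0 (y = -42 on the carrier), 25 above the bench; a lifter in it has its underside here and stands 23 proud of the pocket walls; axes as the tester's
- pocket1 (a point): centre of the floor of carrier pocket 1 (y = 0 on the carrier), 25 above the bench; a lifter in it has its underside here and stands 23 proud of the pocket walls; axes as the tester's
- pocket2 (a point): centre of the floor of carrier pocket 2 (y = 42 on the carrier), 25 above the bench; a lifter in it has its underside here and stands 23 proud of the pocket walls; axes as the tester's
- carrier_post (a point): grip point on the carrier's black upright post at its trailing (-y) end, 86 behind the carrier's middle: post 20 (x) x 14 (y), its top 6 above this point and 44 above the carrier's deck; it stays clear of the bridge
- knob (a joint): angle of the torque knob: 0 = first stop (off), 1.3 rad = far stop, growing as it turns clockwise seen from above. A sprung detent halfway (0.65 rad) resists with up to about 0.2 N m, then it clicks over and snaps to the stop; likewise on the way back
- knob_grip (a point): grip point on the knob's vertical axis, 81 above the bench, 10 below the top of its black bar: bar 46 long (this point's x) x 14 thick (this point's y) x 33 high, on a 52 diameter disc whose top is 23 below this point; the point turns with the knob, and at 0 its x is the tester's x
- wrench: bystander: open-ended steel wrench, 200 long, lying on the bench. Leave alone
- gear: bystander: dark steel gear blank, 90 diameter, 24 high, on the bench. Leave alone
- bearing: bystander: steel bearing ring, 52 outer diameter, 16 high (not a lifter). Leave alone
- oiler: bystander: white plastic oil bottle, 60 diameter, 130 high. Leave alone
- socket: bystander: steel wrench socket standing on end, 26 diameter, 40 high (thinner and taller than a lifter; not a lifter). Leave alone
- boltbox: bystander: open cardboard box, 100 x 80 x 50 high. Leave alone
- driver: bystander: screwdriver, 200 long, lying on the bench. Leave alone
There are look-alikes about, which are no part of the job. Of the things shaped like the tray, the grey one is meant.

How it is judged:
By the outcome, as a careful person would: the job done as asked, in the order asked, and still so for the second after the job is handed in, with the robot touching nothing.
Of lifterA, lifterB, lifterC, lifterD only 2 to 3 are there at a start; the rules pass over those that are not, and their reading is None.
At some moment in a run one of lifterA, lifterB, lifterC, lifterD, tray may be knocked a few centimetres aside while the robot is not near it.
Once in a run the grip may slacken for a moment while it holds something.
It also fails if it takes over 210 s, if anything falls off the work surface, if the arm or the gripper's body presses on something with over 40 N, if the wrist force passes 120 N, or if a joint passes its speed limit or range.

## Robot

A 7-joint arm with a two-finger parallel gripper is mounted at the origin on the work surface. World frame = base frame: x ahead of the robot, y to its left, z up, the work surface at z = 0. Lengths are in m, angles in rad, forces in N, time in s.
With the tool pointing down it reaches from about 0.4 to 0.875 m from the base axis. Payload 19.3 kg.
Tool frame: the origin (TCP) lies midway between the tips of the shut fingers; the grasp point (between the pads) lies 19 mm behind it (env.grip_depth is the distance from the TCP to the grasp point, in m); z points along the fingers, y is the line along which they close (so a half turn about z gives the same grasp; the last joint's range is limited). The gripper opens to 85 mm and grips with 20 to 120 N. Pads are 22 mm wide; open, the fingers measure 114 mm over their backs; the gripper's body (76 mm by 85 mm) begins 54 mm behind the grasp point. The pads swing forward as they close: fully open they stand 13 mm farther back than shut.
Start: joints at [1.033, 0.521, -0.036, 1.599, 0.021, 1.021, -0.113], TCP at [0.282, -0.558, 0.231] pointing down, gripper open.
Joint ranges: [-2.91, 2.91], [-0.3, 2.13], [-1.5, 1.42], [0.17, 2.43], [-1.26, 4.41], [0.16, 1.93], [-2.52, 2.52]. Speed limits (rad/s): [1.89, 1.89, 2.39, 2.39, 3.01, 3.01, 3.01].

## Interface

Orientations are given as [roll, pitch, yaw] about the fixed x, y, z axes, in that order (R = Rz(yaw) Ry(pitch) Rx(roll)).
In Python, from workcell import state, optics, env gives the robot as it stands.
- The arm moves only by the tool send_rows, never from a script. Its argument "series" is a list that holds one entry, the list of rows, each a list of 7 numbers: the shift along the tool's x, y, z in mm, then the turn, a rotation vector about the tool's x, y, z in degrees, then the finger opening in mm, from 0 to 85.4. A call has exactly 10 rows; each row is the pose to reach, as a shift and turn from the pose commanded when the call began, along the tool's axes at that moment; what a row does not reach only later rows make up. A row lasts 1/8 s, in which the tool goes at most 62.5 mm and 10.7 degrees, less where a joint would pass 70% of its speed; a pose out of reach is approached as far as the arm can. A call with a gripper value outside its range is refused whole. The fingers move at their own pace and stop on an object; "newtons" is the grip in N (left out, the last holds). Time passes only in rows, so rows that repeat a pose let the fingers close, or fill a call up. It gives the time, the measured TCP pose, the force, the opening and the grip force at its end, in the units of the state.
- state(): the state, without advancing time (a new reading comes with each control period).
- optics.get_image(name): name is "scene" or "top" or "wrist"; returns a dict with "pixels" (420x560x3 uint8, red, green, blue), "fx", "fy", "cx", "cy" (pixels), "R" (3x3) and "t" (3): a world point X has camera coordinates R X + t; the wrist camera has in their place "hand_eye" (4x4, takes a point from camera to tool coordinates, whose origin is the TCP and whose axes are the flange's). Camera axes: x right, y down, z forward; pixel columns grow to the right and rows downward; lengths in m; the calibration is good to about 2 mm. The wrist camera is an equidistant fisheye: a pixel r from the principal point sees the ray r / f radians off the axis. A picture is of the moment at which its call begins: read the wrist's pose just before it. There is no depth.
- env.close_job(): hands the job in; it is judged then, once.
Trained networks look in a picture, given as the dict that the camera call returned (one of the last four; its "shot" number tells which), for a name from the list of things; names that differ only in an ending like _2 or _b are one class to them, and where a whole thing is asked for, a point or a joint stands for the part that bears it (a point fixed in the world has none). Each returns a list of dicts, best first, with "conf" (0 to 1); they miss things now and then, are a little off and sometimes report something else, mostly with a low value. They report only what shows in the picture. A call takes as long as a camera call. They do not tell look-alikes from the thing itself.
- optics.spot_in(picture, thing): "position" ([column, row] in pixels, amid what is visible of it).
- optics.spot_point(picture, thing): "position" ([column, row] in pixels: a listed point, or the origin of a listed thing).
The state is a dict: "time": time; "joint_positions": joint angles; "dq": joint speeds; "joint_torque": joint torques, N m; "ee_pos": TCP position; "eef_rot": TCP orientation; "wrist_force": force on the tool from outside, world axes, zero at the start; "moment": the same for the moment, N m; "width": finger opening in m; "gripper_force": force on a finger pad.
Only numpy, scipy, OpenCV 4.12 (cv2) and the standard library are available. Lean on these libraries where they do the work, as an engineer would, in place of code of your own. Each camera call takes 0.05 s, during which the arm holds its last target. There are 200 camera calls.

## Working session

There is one attempt and no reset: what is moved stays moved. The work goes in short steps, Python scripts to look and compute and a tool call to move; the robot and the scene stay as the last step left them, time stands still between calls to the robot, and variables do not carry over. Pictures are saved under pics/ and viewed, at most 14 in all, crops included, and the job is handed in when it is done.

Besides the shell and the picture viewer there is one more tool, called after ">>>" as name(argument=value, ...), one argument or row to a line, values as JSON. send_rows: Moves the arm, as the interface text tells. Its arguments: {"type":"object","properties":{"series":{"type":"array"},"newtons":{"type":"number"}},"required":["series"]}

```bash
mkdir -p pics; ls; cat > h.py <<'E'
import numpy as np, cv2
from scipy.spatial.transform import Rotation as Ro
from workcell import state, optics, env
def ray(im,p):
    R=np.array(im["R"]);t=np.array(im["t"]);o=-R.T@t
    d=R.T@np.array([(p[0]-im["cx"])/im["fx"],(p[1]-im["cy"])/im["fy"],1]);return o,d
def at(im,p,z):
    o,d=ray(im,p);return o+d*(z-o[2])/d[2]
def wray(im,s,p):
    H=np.array(im["hand_eye"]);u=np.array([(p[0]-im["cx"])/im["fx"],(p[1]-im["cy"])/im["fy"]])
    r=np.linalg.norm(u)+1e-12;c=np.r_[u/r*np.sin(r),np.cos(r)]
    R=Ro.from_euler('xyz',s["eef_rot"]).as_matrix();e=np.array(s["ee_pos"])
    return R@H[:3,3]+e, R@H[:3,:3]@c
def wat(im,s,p,z):
    o,d=wray(im,s,p);return o+d*(z-o[2])/d[2]
def proj(im,X):
    c=np.array(im["R"])@np.asarray(X)+np.array(im["t"]);return np.array([im["fx"]*c[0]/c[2]+im["cx"],im["fy"]*c[1]/c[2]+im["cy"]])
def wproj(im,s,X):
    H=np.array(im["hand_eye"]);R=Ro.from_euler('xyz',s["eef_rot"]).as_matrix()
    c=H[:3,:3].T@(R.T@(np.asarray(X)-np.array(s["ee_pos"]))-H[:3,3]);rr=np.hypot(c[0],c[1]);th=np.arctan2(rr,c[2])
    return np.array([im["fx"]*th*c[0]/rr+im["cx"],im["fy"]*th*c[1]/rr+im["cy"]])
def save(im,n): cv2.imwrite("pics/"+n+".png",np.array(im["pixels"])[:,:,::-1])
def go(X,yaw,s=None):
    "shift (mm) in tool axes and turn (deg) to pose X, tool down, with tool y axis at world angle yaw (mod pi)"
    s=s or state();R=Ro.from_euler('xyz',s["eef_rot"]);best=None
    for k in (-1,0,1):
        a=yaw+k*np.pi-np.pi/2   # tool x dir for R=Rz(b)Rx(pi): x=(cos b,sin b), y=(sin b,-cos b) -> y angle b-90
        T=Ro.from_euler('xyz',[np.pi,0,yaw+np.pi/2+k*np.pi]);v=(R.inv()*T).as_rotvec(degrees=True)
        if best is None or np.linalg.norm(v)<np.linalg.norm(best): best=v
    return R.inv().apply(np.asarray(X)-s["ee_pos"])*1000,best
E
python3 - <<'E'
from h import *
np.set_printoptions(precision=3,suppress=True)
print(env.grip_depth,state()["ee_pos"],state()["eef_rot"])
for c in ("scene","top"):
    im=optics.get_image(c);save(im,c+"0");print(c,-np.array(im["R"]).T@im["t"])
    for n,z in [("lifterA",0.003),("mat",0),("tray",0),("tester",0),("bridge",.074),("carrier_mid",.020),("pocket0",.025),("pocket1",.025),("pocket2",.025),("carrier_post",.07),("knob_grip",.081),("socket",0),("bearing",0)]:
        for r in optics.spot_point(im,n)[:5]:
            if r["conf"]>.25: print(n,round(r["conf"],2),np.round(r["position"]),at(im,r["position"],z))
E
```

```text
pics
0.0187 [ 0.282 -0.558  0.231] [-3.14   0.     0.468]
scene [ 1.017 -0.365  0.896]
mat 0.8 [138. 328.] [ 0.517 -0.37   0.   ]
mat 0.52 [224. 266.] [ 0.483 -0.146  0.   ]
tray 0.96 [301. 127.] [0.183 0.284 0.   ]
tray 0.92 [396. 185.] [0.511 0.363 0.   ]
tray 0.7 [145. 249.] [ 0.34  -0.278  0.   ]
tester 0.62 [279. 258.] [ 0.534 -0.028  0.   ]
bridge 0.78 [301. 220.] [0.515 0.045 0.074]
carrier_mid 0.88 [237. 260.] [ 0.497 -0.119  0.02 ]
pocket0 0.88 [238. 260.] [ 0.499 -0.117  0.025]
pocket0 0.84 [223. 266.] [ 0.495 -0.154  0.025]
pocket0 0.83 [253. 247.] [ 0.489 -0.071  0.025]
pocket1 0.88 [238. 260.] [ 0.499 -0.117  0.025]
pocket1 0.84 [223. 266.] [ 0.495 -0.154  0.025]
pocket1 0.83 [253. 247.] [ 0.489 -0.071  0.025]
pocket2 0.88 [238. 260.] [ 0.499 -0.117  0.025]
pocket2 0.84 [223. 266.] [ 0.495 -0.154  0.025]
pocket2 0.83 [253. 247.] [ 0.489 -0.071  0.025]
knob_grip 0.77 [328. 248.] [0.613 0.045 0.081]
knob_grip 0.3 [225. 266.] [ 0.531 -0.164  0.081]
socket 0.62 [348. 324.] [0.752 0.003 0.   ]
bearing 0.94 [391. 301.] [0.76  0.116 0.   ]
top [0.413 0.02  1.349]
lifterA 0.6 [2
[... 501 characters left out ...]
. 192.] [ 0.511 -0.102  0.025]
pocket0 0.71 [335. 193.] [ 0.506 -0.156  0.025]
pocket0 0.69 [308. 194.] [ 0.502 -0.073  0.025]
pocket1 0.93 [317. 192.] [ 0.511 -0.102  0.025]
pocket1 0.71 [335. 193.] [ 0.506 -0.156  0.025]
pocket1 0.69 [308. 194.] [ 0.502 -0.073  0.025]
pocket2 0.93 [317. 192.] [ 0.511 -0.102  0.025]
pocket2 0.71 [335. 193.] [ 0.506 -0.156  0.025]
pocket2 0.69 [308. 194.] [ 0.502 -0.073  0.025]
carrier_post 0.68 [386. 173.] [ 0.56  -0.306  0.07 ]
carrier_post 0.57 [352. 191.] [ 0.508 -0.202  0.07 ]
knob_grip 0.51 [268. 158.] [0.608 0.046 0.081]
socket 0.52 [280. 114.] [0.762 0.009 0.   ]
bearing 0.72 [246. 115.] [0.761 0.116 0.   ]
bearing 0.3 [271. 159.] [0.619 0.039 0.   ]
```

View pics/scene0.png

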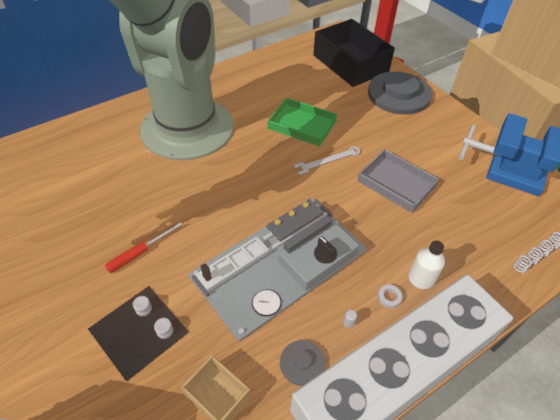

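View pics/top0.png

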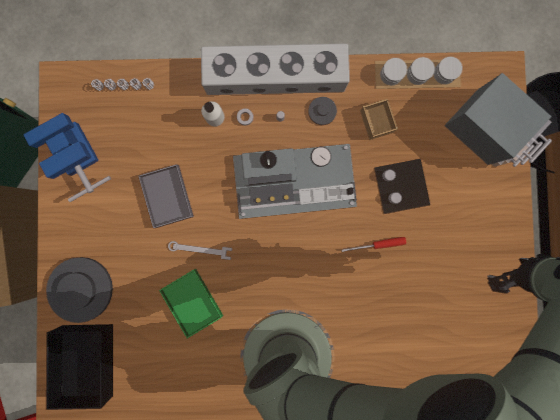

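The scene picture shows two lifters on the mat at (143,306) and (164,328). The grey tray is at (398,182), with a green look-alike at (303,122). The tester is centred at (280,260), with its yaw slightly positive. I'll move in for a wrist view.

```bash
python3 - <<'E'
from h import *
np.set_printoptions(precision=3,suppress=True)
a=optics.get_image("scene");b=optics.get_image("top")
for p in [(143,300),(164,323)]: print(at(a,p,.033))
for p in [(390,174),(396,197)]: print(at(b,p,.033))
for n in("lifterA","tray"):
  for im in(a,b): print(n,[(round(r["conf"],2),np.round(r["position"])) for r in optics.spot_in(im,n)][:4])
print(go([.53,-.28,.33],0.1))
E
```

```text
[ 0.482 -0.337  0.033]
[ 0.554 -0.323  0.033]
[ 0.56  -0.327  0.033]
[ 0.488 -0.343  0.033]
lifterA [(0.21, array([327., 251.]))]
lifterA [(0.56, array([326., 193.])), (0.43, array([388., 244.]))]
tray [(0.74, array([303., 122.])), (0.7, array([428., 267.])), (0.57, array([398., 184.]))]
tray [(0.68, array([166., 197.])), (0.65, array([190., 306.])), (0.19, array([328., 194.]))]
(array([ 346.812, -136.109,  -98.696]), array([ -0.001,  -0.003, -68.931]))
```

>>> send_rows(
  series=[
    [[40,-15,-40,0,0,-9,85],[80,-30,-80,0,0,-18,85],[120,-45,-99,0,0,-27,85],[160,-60,-99,0,0,-36,85],[200,-75,-99,0,0,-45,85],[240,-95,-99,0,0,-54,85],[290,-115,-99,0,0,-62,85],[347,-136,-99,0,0,-69,85],[347,-136,-99,0,0,-69,85],[347,-136,-99,0,0,-69,85]],
  ],
)

```text
time: 2.95
ee_pos: [0.53, -0.2804, 0.3301]
eef_rot: [-3.141, 0.0, 1.671]
wrist_force: [-1.0, -0.9, 0.6]
width: 0.0853
gripper_force: 0.0
```

```bash
python3 - <<'E'
from h import *
np.set_printoptions(precision=3,suppress=True)
s=state();im=optics.get_image("wrist");save(im,"w1");print(s["time"],s["ee_pos"],s["eef_rot"],im["fx"])
for n,z in [("lifterA",0.003),("mat",0),("tester",0),("bridge",.074),("carrier_mid",.020),("pocket0",.025),("carrier_post",.07),("knob_grip",.081)]:
    for r in optics.spot_point(im,n)[:5]:
        if r["conf"]>.2: print(n,round(r["conf"],2),np.round(r["position"]),wat(im,s,r["position"],z))
E
```

```text
2.95 [ 0.53 -0.28  0.33] [-3.141  0.     1.671] 325.19226210127806
mat 0.76 [268. 229.] [ 0.524 -0.374  0.   ]
tester 0.85 [296.   6.] [ 0.53  -0.034  0.   ]
carrier_mid 0.6 [270.  45.] [ 0.5   -0.106  0.02 ]
pocket0 0.95 [269.  78.] [ 0.504 -0.153  0.025]
pocket0 0.89 [269.  49.] [ 0.5   -0.112  0.025]
pocket0 0.86 [268.  19.] [ 0.494 -0.069  0.025]
carrier_post 0.98 [267. 107.] [ 0.508 -0.196  0.07 ]
```

View pics/w1.png

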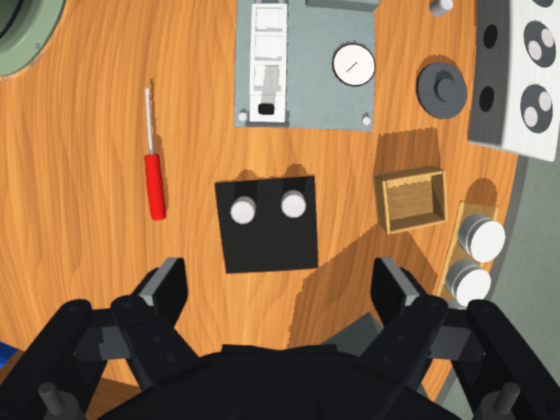

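The wrist view shows the two lifters at about (243,210) and (293,204), and the carrier pockets at the top. I'll segment the lifters to get their centres.

```bash
python3 - <<'E'
from h import *
np.set_printoptions(precision=4,suppress=True)
s=state();im=optics.get_image("wrist");g=cv2.cvtColor(np.array(im["pixels"]),cv2.COLOR_RGB2GRAY)
m=np.zeros_like(g);m[185:265,222:312]=(g[185:265,222:312]>75)*255
n,l,st,c=cv2.connectedComponentsWithStats(m)
for i in range(1,n):
    if st[i,4]>100:
        cs,_=cv2.findContours((l==i).astype('u1'),0,2);print(st[i],c[i])
        # fit model: silhouette of cylinder, by best xy
        def sil(xy):
            k=np.zeros_like(g);pts=[wproj(im,s,[xy[0]+.017*np.cos(t),xy[1]+.017*np.sin(t),z]) for z in(.003,.033) for t in np.arange(0,6.28,.2)]
            cv2.fillConvexPoly(k,cv2.convexHull(np.float32(np.array(pts)*16).round().astype(np.int32)),1,shift=4);return k
        x0=wat(im,s,c[i],.018)[:2];best=max(((( sil(x0+[a,b])&(l==i)).sum()/((sil(x0+[a,b])|(l==i))>0).sum(),a,b) for a in np.arange(-.006,.0061,.001) for b in np.arange(-.006,.0061,.001)))
        print(x0,best[0],x0+best[1:])
cr=cv2.resize(np.array(im["pixels"])[170:280,200:330],None,fx=5,fy=5,interpolation=cv2.INTER_CUBIC);cv2.imwrite("pics/c1.png",cr[:,:,::-1])
E
```

```text
[281 190  25  28 562] [292.8523 203.9502]
[ 0.5562 -0.3268] 0.9538461538461539 [ 0.5562 -0.3258]
[230 196  26  29 571] [242.7285 210.1524]
[ 0.4846 -0.3435] 0.9576988155668359 [ 0.4846 -0.3425]
```

View pics/c1.png

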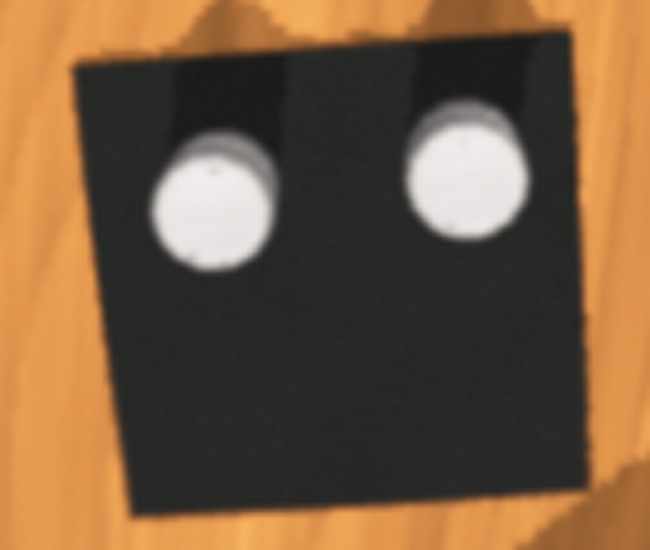

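The crop confirms both lifters are upright, at world (0.556,-0.326) and (0.485,-0.3425). I'll take the first one.

>>> send_rows(
  series=[
    [[-20,9,50,0,0,-0.8,60],[-40,18,100,0,0,-0.8,60],[-48,21.3,150,0,0,-0.8,60],[-48,21.3,200,0,0,-0.8,60],[-48,21.3,250,0,0,-0.8,60],[-48,21.3,285,0,0,-0.8,60],[-48,21.3,305,0,0,-0.8,60],[-48,21.3,319,0,0,-0.8,60],[-48,21.3,319,0,0,-0.8,60],[-48,21.3,319,0,0,-0.8,30]],
  ],
  newtons=60,
)

```text
time: 4.7
ee_pos: [0.5569, -0.326, 0.0124]
eef_rot: [3.14, 0.001, 1.686]
wrist_force: [0.9, -0.0, 0.5]
width: 0.0429
gripper_force: 0.0
```

>>> send_rows(
  series=[
    [[0,0,0,0,0,0,25],[0,0,0,0,0,0,25],[0,0,0,0,0,0,25],[0,0,0,0,0,0,25],[0,0,-20,0,0,0,25],[0,0,-50,0,0,0,25],[0,0,-90,0,0,0,25],[0,0,-100,0,0,0,25],[0,0,-100,0,0,0,25],[0,0,-100,0,0,0,25]],
  ],
)

```text
time: 5.95
ee_pos: [0.5558, -0.3254, 0.1106]
eef_rot: [-3.141, -0.001, 1.686]
wrist_force: [-0.3, -0.5, -0.8]
width: 0.0319
gripper_force: 59.6
```

```bash
cat > pk.py <<'E'
from h import *
np.set_printoptions(precision=4,suppress=True)
s=state();im=optics.get_image("wrist");print(s["time"],s["ee_pos"],s["eef_rot"],s["width"])
for n,z in [("lifterA",0.003),("pocket0",.025),("carrier_post",.07),("knob_grip",.081),("tester",0),("tray",0)]:
    for r in optics.spot_point(im,n)[:5]:
        if r["conf"]>.2: print(n,round(r["conf"],2),np.round(r["position"]),wat(im,s,r["position"],z))
E
python3 - <<'E'
from pk import *
save(im,"w2")
E
```

```text
5.95 [ 0.5558 -0.3254  0.1106] [-3.1406 -0.0006  1.686 ] 0.03189603429299834
carrier_post 0.56 [217.  12.] [ 0.5063 -0.1961  0.07  ]
tester 0.61 [189. 221.] [ 0.4832 -0.3456  0.    ]
```

View pics/w2.png

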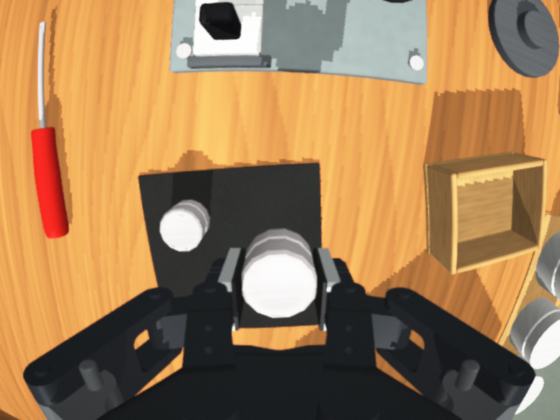

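The lifter is held, with the pads on it. I'll move up by the carrier to measure the pockets from close range.

>>> send_rows(
  series=[
    [[0,0,-40,0,0,0,25],[20,-5,-60,0,0,0,25],[50,-13,-60,0,0,0,25],[80,-21,-60,0,0,0,25],[110,-30,-60,0,0,0,25],[130,-35,-60,0,0,0,25],[130,-35,-60,0,0,0,25],[130,-35,-60,0,0,0,25],[130,-35,-60,0,0,0,25],[130,-35,-60,0,0,0,25]],
  ],
)

```text
time: 7.55
ee_pos: [0.5066, -0.201, 0.1712]
eef_rot: [-3.141, -0.0, 1.685]
wrist_force: [-0.9, 0.2, -1.3]
width: 0.0322
gripper_force: 59.7
```

```bash
python3 - <<'E'
from pk import *
save(im,"w3")
E
```

```text
7.55 [ 0.5066 -0.201   0.1712] [-3.1415 -0.0001  1.6853] 0.03215571632842361
lifterA 0.48 [324.  27.] [ 0.5315 -0.0341  0.003 ]
pocket0 0.9 [281.  99.] [ 0.4995 -0.1121  0.025 ]
pocket0 0.85 [282. 147.] [ 0.5049 -0.1551  0.025 ]
pocket0 0.73 [281.  50.] [ 0.4945 -0.0687  0.025 ]
carrier_post 0.71 [284.  98.] [ 0.5011 -0.1144  0.07  ]
carrier_post 0.63 [280. 207.] [ 0.5077 -0.1974  0.07  ]
```

View pics/w3.png

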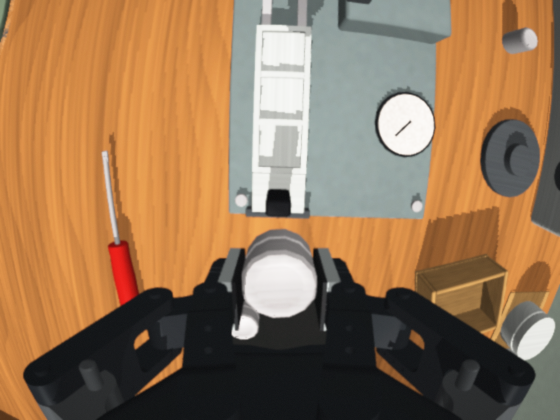

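```bash
cat > fit.py <<'E'
from h import *
from scipy.optimize import minimize
from scipy.ndimage import map_coordinates
def dist(im):
    g=cv2.GaussianBlur(cv2.cvtColor(np.array(im["pixels"]),cv2.COLOR_RGB2GRAY).astype(float),(0,0),1.2)
    return np.hypot(cv2.Sobel(g,6,1,0),cv2.Sobel(g,6,0,1))
def seg(a,b,n=60): return np.linspace(a,b,n)
def rect(cx,cy,w,h,z): 
    c=[[cx-w,cy-h,z],[cx+w,cy-h,z],[cx+w,cy+h,z],[cx-w,cy+h,z]];return np.vstack([seg(c[i],c[(i+1)%4]) for i in range(4)])
def fitcar(im,s,x0):
    G=dist(im)
    P=np.vstack([rect(0,y,.0185,.0185,.032) for y in(-.042,0,.042)]+[rect(0,0,.0235,.0655,.032)])
    def f(q):
        c,sn=np.cos(q[2]),np.sin(q[2])
        W=np.c_[q[0]+c*P[:,0]-sn*P[:,1],q[1]+sn*P[:,0]+c*P[:,1],P[:,2]]
        px=np.array([wproj(im,s,w) for w in W]);return -map_coordinates(G,[px[:,1],px[:,0]],order=1).mean()
    best=None
    for dx in(-.002,0,.002):
      for dy in(-.002,0,.002):
        r=minimize(f,np.array(x0)+[dx,dy,0],method='Nelder-Mead',options=dict(initial_simplex=np.array(x0)+[dx,dy,0]+np.array([[0,0,0],[.001,0,0],[0,.001,0],[0,0,.02]])))
        if best is None or r.fun<best.fun:best=r
    return best.x,best.fun
E
python3 - <<'E'
from fit import *
np.set_printoptions(precision=4,suppress=True)
s=state();im=optics.get_image("wrist")
q,f=fitcar(im,s,[.4996,-.112,.118]);print(q,f)
px=np.array(im["pixels"]).copy()
for y in(-.042,0,.042):
    for w in rect(0,y,.0185,.0185,.032)[::8]:
        c,sn=np.cos(q[2]),np.sin(q[2]);p=wproj(im,s,[q[0]+c*w[0]-sn*w[1],q[1]+sn*w[0]+c*w[1],.032]);cv2.circle(px,(int(p[0]+.5),int(p[1]+.5)),0,(255,0,0),-1)
# held lifter: underside circle (8mm above TCP tip -> tool z=-.008) and top
R=Ro.from_euler('xyz',s["eef_rot"]).as_matrix()
for z in(-.008,-.038):
  for t in np.arange(0,6.28,.1):
    p=wproj(im,s,np.array(s["ee_pos"])+R@[.017*np.cos(t),.017*np.sin(t),z+.0]);cv2.circle(px,(int(p[0]+.5),int(p[1]+.5)),0,(0,255,0) if z>-.02 else (0,0,255),-1)
print(wproj(im,s,np.array(s["ee_pos"])))
cr=cv2.resize(px[10:340,200:360],None,fx=1.8,fy=1.8);a=cv2.resize(px[10:175,230:330],None,fx=3.6,fy=3.6,interpolation=cv2.INTER_CUBIC)
cv2.imwrite("pics/c3.png",np.hstack([cr,a])[:,:,::-1])
E
```

```text
[ 0.4991 -0.1117  0.0853] -77.39495927305022
[276.8365 267.4579]
```

View pics/c3.png

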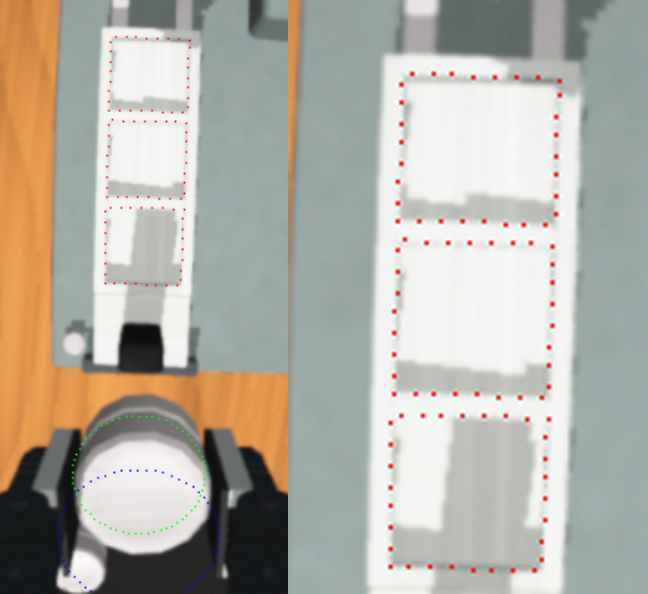

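```bash
python3 - <<'E'
from h import *
np.set_printoptions(precision=1,suppress=True)
s=state();im=optics.get_image("wrist");R=Ro.from_euler('xyz',s["eef_rot"]).as_matrix();H=np.array(im["hand_eye"]);print(H)
for x0 in (-.003,0,.003):
  for top in(-.009,-.013,-.017,-.021,-.025,-.03):
    o=[]
    for z in(top,top+.030):
        p=np.array([wproj(im,s,np.array(s["ee_pos"])+R@[x0+.017*np.cos(t),.017*np.sin(t),z]) for t in np.arange(0,6.29,.05)])
        o+=[p[:,0].min(),p[:,0].max(),p[:,1].min(),p[:,1].max()]
    print(x0,top,np.array(o))
px=np.array(im["pixels"])
print(px[224:260:2,278].sum(1)//3);print(px[300:330:2,278].sum(1)//3);print(px[284,232:250].sum(1)//3,px[284,306:325].sum(1)//3)
# base plate left edge
for y in(60,100,140,180,200):
    row=px[y,215:250].astype(int);k=np.argmax(row[:-2,0]-row[:-2,2]<25);print(y,215+k,np.array(wat(im,s,[215+k,y],.012))*1000)
E
```

```text
[[ 0.  -1.  -0.3  0.1]
 [ 1.   0.   0.   0. ]
 [ 0.  -0.3  1.  -0.1]
 [ 0.   0.   0.   1. ]]
-0.003 -0.009 [240.  313.5 247.7 312.2 246.  308.1 226.3 283.1]
-0.003 -0.013 [239.1 314.4 251.2 316.8 245.3 308.7 228.8 286.5]
-0.003 -0.017 [238.1 315.3 254.9 321.6 244.6 309.4 231.3 290. ]
-0.003 -0.021 [237.  316.2 258.8 326.5 243.8 310.1 234.  293.7]
-0.003 -0.025 [235.9 317.2 262.9 331.8 243.1 310.8 236.8 297.5]
-0.003 -0.03 [234.5 318.5 268.4 338.6 242.  311.7 240.5 302.5]
0 -0.009 [239.7 313.8 241.4 307.  245.8 308.3 220.9 278.5]
0 -0.013 [238.7 314.7 244.8 311.6 245.1 308.9 223.3 281.8]
0 -0.017 [237.7 315.6 248.3 316.3 244.4 309.6 225.7 285.3]
0 -0.021 [236.6 316.5 252.1 321.2 243.6 310.3 228.2 288.9]
0 -0.025 [235.5 317.5 256.  326.4 242.8 311.  230.9 292.6]
0 -0.03 [234.  318.9 261.3 333.2 241.8 311.9 234.5 297.5]
0.003 -0.009 [239.4 314.1 235.  301.8 245.6 308.5 215.5 273.7]
0.003 -0.013 [238.4 315.  238.2 306.3 244.9 309.1 217.7 277. ]
0.003 -0.017 [237.4 315.9 241.6 310.9 244.2 309.8 220.  280.4]
0.003 -0.021 [236.3 316.9 245.2 315.8 243.4 310.5 222.4 283.9]
0.003 -0.025 [235.1 317.9 249.  320.9 242.6 311.2 225.  287.6]
0.003 -0.03 [233.6 319.3 254.  327.6 241.5 312.2 228.4 292.4]
[149 148 140 109 107 108 138 144 105 106 108 107 108 137 157 180 227 234]
[223 224 218 219 222 227 232 237 217  70  37  38  37  37  37]
[ 43  30  29  23  20  16  16  16  18  50 102 131 154 182 224 231 230 230] [235 234 233 233 232 231 231 229 221 197 138  64  22  16  17  18  29  50
  60]
60 232 [450.1 -78.8  12. ]
100 230 [ 452.6 -116.7   12. ]
140 230 [ 456.4 -154.    12. ]
180 229 [ 458.9 -191.9   12. ]
200 229 [ 460.5 -211.4   12. ]
```

>>> send_rows(
  series=[
    [[25,1,0,0,0,1,25],[60,2,0,0,0,1.7,25],[90.6,2.8,10,0,0,1.7,25],[90.6,2.8,50,0,0,1.7,25],[90.6,2.8,85,0,0,1.7,25],[90.6,2.8,105,0,0,1.7,25],[90.6,2.8,118,0,0,1.7,25],[90.6,2.8,121,0,0,1.7,25],[90.6,2.8,121,0,0,1.7,25],[90.6,2.8,121,0,0,1.7,25]],
  ],
)

```text
time: 9.25
ee_pos: [0.4993, -0.1103, 0.051]
eef_rot: [3.141, 0.0, 1.656]
wrist_force: [-0.7, 0.1, -0.9]
width: 0.0321
gripper_force: 59.7
```

```bash
python3 - <<'E'
from fit import *
np.set_printoptions(precision=4,suppress=True)
s=state();im=optics.get_image("wrist");print(s["ee_pos"],s["eef_rot"],s["width"])
px=np.array(im["pixels"]).copy();q=[.4991,-.1117,.0853]
for y in(-.042,0,.042):
    for w in rect(0,y,.0185,.0185,.032)[::4]:
        c,sn=np.cos(q[2]),np.sin(q[2]);p=wproj(im,s,[q[0]+c*w[0]-sn*w[1],q[1]+sn*w[0]+c*w[1],.032]);cv2.circle(px,(int(p[0]+.5),int(p[1]+.5)),0,(255,0,0),-1)
R=Ro.from_euler('xyz',s["eef_rot"]).as_matrix()
for z in(.0105,-.0195):
  for t in np.arange(0,6.28,.05):
    p=wproj(im,s,np.array(s["ee_pos"])+R@[.017*np.cos(t)-.001,.017*np.sin(t),z]);cv2.circle(px,(int(p[0]+.5),int(p[1]+.5)),0,(0,255,0),-1)
cv2.imwrite("pics/c4.png",cv2.resize(px[100:340,160:400],None,fx=2.5,fy=2.5,interpolation=cv2.INTER_CUBIC)[:,:,::-1])
E
```

```text
[ 0.4993 -0.1103  0.051 ] [3.1405 0.0003 1.6562] 0.03209897915870587
```

View pics/c4.png

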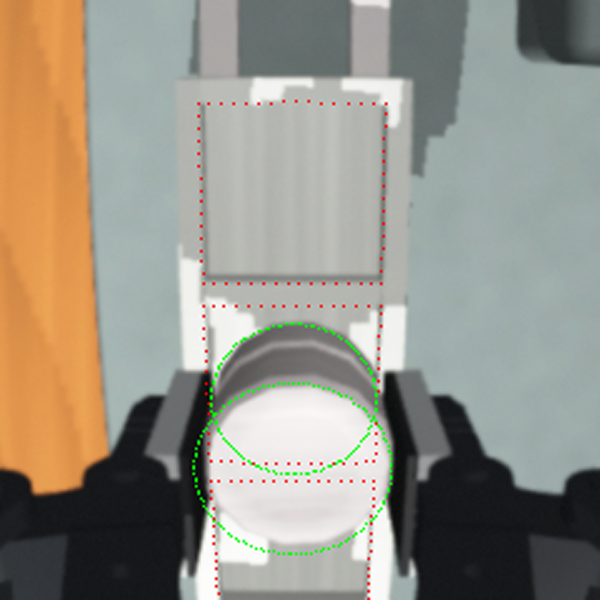

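Lifter and pocket 1 line up well in the overlay. I'll lower it in.

>>> send_rows(
  series=[
    [[0,0,4,0,0,0,25],[0,0,7,0,0,0,25],[0,0,10,0,0,0,25],[0,0,12,0,0,0,25],[0,0,13,0,0,0,25],[0,0,14,0,0,0,25],[0,0,15,0,0,0,25],[0,0,15.5,0,0,0,25],[0,0,15.5,0,0,0,25],[0,0,15.5,0,0,0,25]],
  ],
)

```text
time: 10.55
ee_pos: [0.4989, -0.1102, 0.0348]
eef_rot: [3.142, -0.0, 1.656]
wrist_force: [1.3, -1.2, -0.3]
width: 0.0319
gripper_force: 60.0
```

>>> send_rows(
  series=[
    [[0,0,0,0,0,0,55],[0,0,0,0,0,0,55],[0,0,0,0,0,0,55],[0,0,-10,0,0,0,60],[0,0,-50,0,0,0,60],[0,0,-90,0,0,0,60],[-40,0,-130,0,0,0,60],[-80,0,-140,0,0,0,60],[-120,0,-140,0,0,0,60],[-120,0,-140,0,0,0,60]],
  ],
)

```text
time: 11.8
ee_pos: [0.5087, -0.2327, 0.1754]
eef_rot: [3.141, 0.001, 1.652]
wrist_force: [0.1, 0.5, -0.2]
width: 0.0602
gripper_force: 0.0
```

```bash
python3 - <<'E'
from pk import *
save(im,"w5")
g=cv2.cvtColor(np.array(im["pixels"]),cv2.COLOR_RGB2GRAY)
l=[.4846,-.3425];p=wproj(im,s,[*l,.018]);print(p)
E
```

```text
11.8 [ 0.5087 -0.2327  0.1754] [3.1413 0.001  1.6521] 0.06019345794423947
pocket0 0.91 [278.  64.] [ 0.4994 -0.1119  0.025 ]
pocket0 0.72 [279. 112.] [ 0.5038 -0.1559  0.025 ]
pocket0 0.64 [276.  16.] [ 0.493  -0.0668  0.025 ]
carrier_post 0.68 [247. 287.] [ 0.4875 -0.3048  0.07  ]
carrier_post 0.67 [277. 159.] [ 0.5048 -0.1928  0.07  ]
carrier_post 0.45 [457. 260.] [ 0.6796 -0.2679  0.07  ]
[246.7606 293.9457]
```

View pics/w5.png

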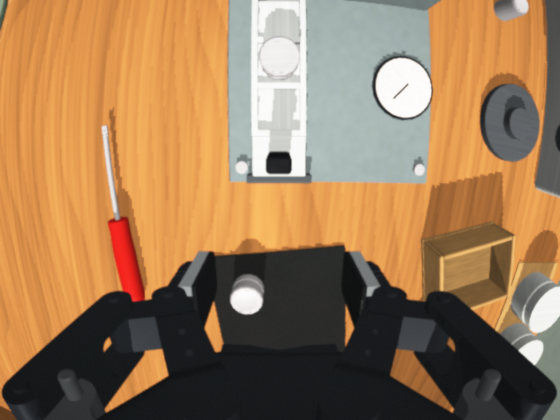

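The first lifter is seated in pocket 1 at (278,57). The second is still where I measured it, at (247,293), so I'll go and grasp it.

>>> send_rows(
  series=[
    [[-40,-12,0,0,0,0,60],[-85,-25,10,0,0,0,60],[-107.5,-33,40,0,0,0,60],[-107.5,-33,80,0,0,0,60],[-107.5,-33,120,0,0,0,60],[-107.5,-33,145,0,0,0,60],[-107.5,-33,158,0,0,0,60],[-107.5,-33,163,0,0,0,60],[-107.5,-33,163,0,0,0,60],[-107.5,-33,163,0,0,0,25]],
  ],
)

```text
time: 13.4
ee_pos: [0.4859, -0.34, 0.0127]
eef_rot: [3.141, 0.001, 1.656]
wrist_force: [0.7, -0.3, 1.0]
width: 0.043
gripper_force: 0.0
```

>>> send_rows(
  series=[
    [[0,0,0,0,0,0,25],[0,0,0,0,0,0,25],[0,0,0,0,0,0,25],[0,0,0,0,0,0,25],[0,0,-20,0,0,0,25],[0,0,-60,0,0,0,25],[0,0,-110,0,0,0,25],[30,0,-150,0,0,0,25],[60,0,-158,0,0,0,25],[60,0,-158,0,0,0,25]],
  ],
)

```text
time: 14.65
ee_pos: [0.4809, -0.2782, 0.1722]
eef_rot: [3.139, 0.001, 1.659]
wrist_force: [-0.0, -0.1, -1.8]
width: 0.0321
gripper_force: 59.7
```

```bash
python3 - <<'E'
from fit import *
np.set_printoptions(precision=4,suppress=True)
s=state();print(s["ee_pos"],s["eef_rot"])
c,sn=np.cos(.0853),np.sin(.0853);p=np.array([.4991,-.1117])+.042*np.array([sn,-c]);print(p)
print(go([*(p+.001*np.array([-sn,c])),.050],.085))
E
```

```text
[ 0.4809 -0.2782  0.1722] [3.1394 0.0012 1.659 ]
[ 0.5027 -0.1535]
(array([123.3663,  32.3937, 122.0978]), array([0.1234, 0.0674, 0.1822]))
```

>>> send_rows(
  series=[
    [[30,10,0,0,0,0,25],[70,20,0,0,0,0,25],[105,29,5,0,0,0,25],[123.4,32.4,35,0,0,0.2,25],[123.4,32.4,70,0,0,0.2,25],[123.4,32.4,100,0,0,0.2,25],[123.4,32.4,115,0,0,0.2,25],[123.4,32.4,120,0,0,0.2,25],[123.4,32.4,120,0,0,0.2,25],[123.4,32.4,120,0,0,0.2,25]],
  ],
)

```text
time: 15.9
ee_pos: [0.5026, -0.1544, 0.0507]
eef_rot: [3.14, 0.001, 1.653]
wrist_force: [0.3, 0.0, -1.3]
width: 0.0323
gripper_force: 59.7
```

```bash
python3 - <<'E'
from fit import *
np.set_printoptions(precision=4,suppress=True)
s=state();im=optics.get_image("wrist");print(s["ee_pos"],s["eef_rot"],s["width"])
px=np.array(im["pixels"]).copy();q=[.4991,-.1117,.0853]
for y in(-.042,0,.042):
    for w in rect(0,y,.0185,.0185,.032)[::4]:
        c,sn=np.cos(q[2]),np.sin(q[2]);p=wproj(im,s,[q[0]+c*w[0]-sn*w[1],q[1]+sn*w[0]+c*w[1],.032]);cv2.circle(px,(int(p[0]+.5),int(p[1]+.5)),0,(255,0,0),-1)
R=Ro.from_euler('xyz',s["eef_rot"]).as_matrix()
for z in(.0105,-.0195):
  for t in np.arange(0,6.28,.05):
    p=wproj(im,s,np.array(s["ee_pos"])+R@[.017*np.cos(t)-.001,.017*np.sin(t),z]);cv2.circle(px,(int(p[0]+.5),int(p[1]+.5)),0,(0,255,0),-1)
cv2.imwrite("pics/c6.png",cv2.resize(px[100:340,160:400],None,fx=2.5,fy=2.5,interpolation=cv2.INTER_CUBIC)[:,:,::-1])
E
```

```text
[ 0.5026 -0.1544  0.0507] [3.1404 0.0005 1.6526] 0.032317605064458
```

View pics/c6.png

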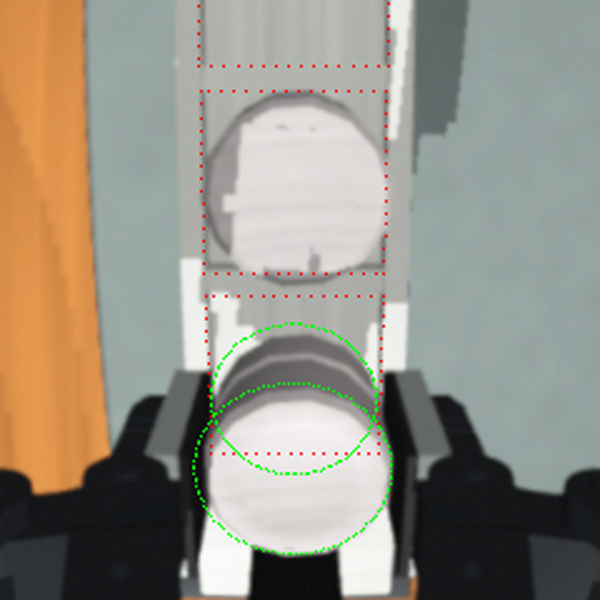

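The lifter sits about 2–3 mm back in the fingers. I'll shift forward a bit and check before lowering.

>>> send_rows(
  series=[
    [[2,0,0,0,0,0,25],[2,0,0,0,0,0,25],[2,0,0,0,0,0,25],[2,0,0,0,0,0,25],[2,0,0,0,0,0,25],[2,0,0,0,0,0,25],[2,0,0,0,0,0,25],[2,0,0,0,0,0,25],[2,0,0,0,0,0,25],[2,0,0,0,0,0,25]],
  ],
)

```text
time: 17.2
ee_pos: [0.5019, -0.1522, 0.0498]
eef_rot: [3.142, -0.0, 1.653]
wrist_force: [-0.1, -0.7, -0.8]
width: 0.032
gripper_force: 59.7
```

```bash
python3 - <<'E'
from fit import *
np.set_printoptions(precision=4,suppress=True)
P=[]
for i in range(4):
    s=state();P.append(s["ee_pos"]+s["eef_rot"][2:] if isinstance(s["ee_pos"],list) else [*s["ee_pos"],s["eef_rot"][2]]);im=optics.get_image("wrist")
P=np.array(P);print(P)
s["ee_pos"]=P.mean(0)[:3]
px=np.array(im["pixels"]);print(px[228:250,278].sum(1)//3)  # rows of front rim
print(wproj(im,s,[.5027-.0185*.085,-.1535+.0185,.032]))
for x0 in(-.0015,-.0025,-.0035):
  R=Ro.from_euler('xyz',s["eef_rot"]).as_matrix();print(x0,wproj(im,s,s["ee_pos"]+R@[x0+.017,0,.0105]),wproj(im,s,s["ee_pos"]+R@[x0-.017,0,-.0195]))
cv2.imwrite("pics/c7.png",cv2.resize(px[180:340,200:360],None,fx=3.7,fy=3.7,interpolation=cv2.INTER_CUBIC)[:,:,::-1])
E
```

```text
[[ 0.5019 -0.1522  0.0498  1.6528]
 [ 0.5019 -0.1522  0.0498  1.6528]
 [ 0.5019 -0.1522  0.0498  1.6528]
 [ 0.5019 -0.1522  0.0498  1.6529]]
[175 175 175 176 173 157 128 106 102 102 101 103 109 128 144 138 114 102
 100 100 101 104]
[278.3019 222.5111]
-0.0015 [276.9951 230.1872] [276.755  322.0681]
-0.0025 [276.9967 232.0839] [276.7596 323.8262]
-0.0035 [276.9985 233.9728] [276.7642 325.5709]
```

View pics/c7.png

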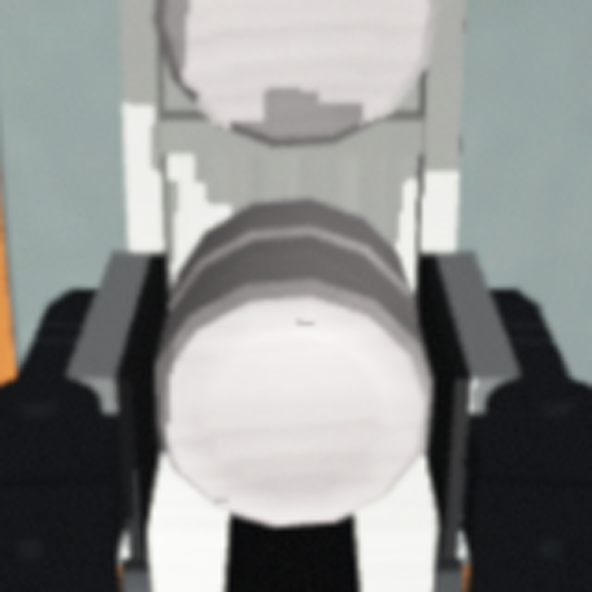

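>>> send_rows(
  series=[
    [[2,0.5,0,0,0,0,25],[2,0.5,4,0,0,0,25],[2,0.5,7,0,0,0,25],[2,0.5,9,0,0,0,25],[2,0.5,11,0,0,0,25],[2,0.5,12,0,0,0,25],[2,0.5,13,0,0,0,25],[2,0.5,14,0,0,0,25],[2,0.5,14.5,0,0,0,25],[2,0.5,14.5,0,0,0,25]],
  ],
)

```text
time: 18.65
ee_pos: [0.5022, -0.1501, 0.0353]
eef_rot: [-3.142, -0.0, 1.653]
wrist_force: [-0.1, 0.5, -1.9]
width: 0.0316
gripper_force: 59.7
```

>>> send_rows(
  series=[
    [[0,0,0,0,0,0,55],[0,0,0,0,0,0,55],[0,0,0,0,0,0,55],[0,0,-10,0,0,0,60],[0,0,-50,0,0,0,60],[0,0,-90,0,0,0,60],[-30,0,-125,0,0,0,60],[-60,0,-125,0,0,0,60],[-90,0,-125,0,0,0,60],[-90,0,-125,0,0,0,60]],
  ],
)

```text
time: 19.9
ee_pos: [0.5092, -0.242, 0.1608]
eef_rot: [3.141, 0.001, 1.65]
wrist_force: [-0.1, 0.8, -0.5]
width: 0.06
gripper_force: 0.0
```

```bash
python3 - <<'E'
from pk import *
save(im,"w8")
for n in("scene","top"):
    im=optics.get_image(n)
    for t in("tray","knob_grip"):print(n,t,[(round(r["conf"],2),at(im,r["position"],0 if t=="tray" else .081)) for r in optics.spot_point(im,t)][:3])
print(go([.5064,-.1974,.052],.085,s))
E
```

```text
19.9 [ 0.5092 -0.242   0.1608] [3.1414 0.0008 1.6498] 0.05998276898346717
pocket0 0.55 [280.   4.] [ 0.4974 -0.0683  0.025 ]
carrier_post 0.73 [278. 153.] [ 0.5062 -0.1963  0.07  ]
tester 0.49 [117. 209.] [ 0.3414 -0.2705 -0.    ]
scene tray [(0.92, array([0.5182, 0.3598, 0.    ])), (0.65, array([0.1855, 0.2825, 0.    ]))]
scene knob_grip [(0.65, array([0.6105, 0.0448, 0.081 ]))]
top tray [(0.93, array([0.1583, 0.2912, 0.    ])), (0.91, array([0.5016, 0.3678, 0.    ]))]
top knob_grip [(0.71, array([0.6144, 0.0502, 0.081 ])), (0.24, array([ 0.5062, -0.1109,  0.081 ])), (0.23, array([ 0.7123, -0.2779,  0.081 ]))]
(array([ 44.808 ,   0.6669, 108.8046]), array([ 0.0134,  0.0442, -0.3462]))
```

View pics/w8.png

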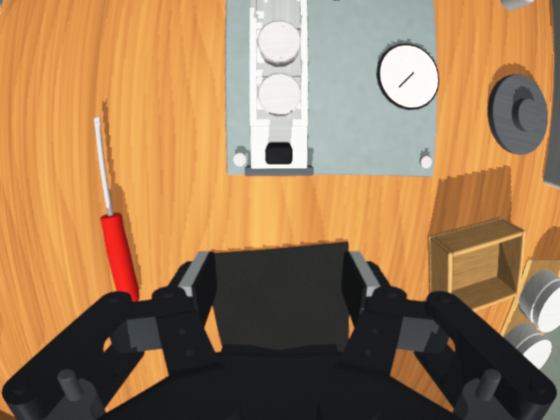

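Both lifters stand in pockets 1 and 0, at (278,43) and (279,93). Next I'll grip the post.

>>> send_rows(
  series=[
    [[45,0.7,0,0,0,0,50],[45,0.7,30,0,0,0,50],[45,0.7,65,0,0,0,50],[45,0.7,90,0,0,0,50],[45,0.7,105,0,0,0,50],[45,0.7,109,0,0,0,50],[45,0.7,109,0,0,0,50],[45,0.7,109,0,0,0,12],[45,0.7,109,0,0,0,12],[45,0.7,109,0,0,0,12]],
  ],
  newtons=80,
)

```text
time: 21.8
ee_pos: [0.5055, -0.1955, 0.0521]
eef_rot: [-3.14, 0.001, 1.652]
wrist_force: [-11.5, 0.1, 16.9]
width: 0.0182
gripper_force: 78.2
```

>>> send_rows(
  series=[
    [[0,0,0,0,0,0,12],[0,0,0,0,0,0,12],[5,0,0,0,0,0,12],[15,0,0,0,0,0,12],[25,0,0,0,0,0,12],[35,0,0,0,0,0,12],[45,0,0,0,0,0,12],[55,0,0,0,0,0,12],[65,0,0,0,0,0,12],[75,0,0,0,0,0,12]],
  ],
)

```text
time: 23.05
ee_pos: [0.4994, -0.1211, 0.0521]
eef_rot: [-3.14, 0.002, 1.651]
wrist_force: [-10.1, -4.1, 18.0]
width: 0.0184
gripper_force: 78.2
```

>>> send_rows(
  series=[
    [[8,-0.5,-0.5,0,0,0,12],[16,-1,-0.5,0,0,0,12],[24,-1,-0.5,0,0,0,12],[32,-1,-0.5,0,0,0,12],[40,-1,-0.5,0,0,0,12],[50,-1,-0.5,0,0,0,12],[60,-1,-0.5,0,0,0,12],[68,-1,-0.5,0,0,0,12],[73,-1,-0.5,0,0,0,12],[75,-1,-0.5,0,0,0,12]],
  ],
)

```text
time: 24.3
ee_pos: [0.4932, -0.0462, 0.0522]
eef_rot: [-3.141, 0.001, 1.652]
wrist_force: [-2.9, -12.7, 8.0]
width: 0.0182
gripper_force: 79.8
```

>>> send_rows(
  series=[
    [[0.5,0,0,0,0,0,12],[1,0,0,0,0,0,12],[1.5,0,0,0,0,0,12],[1.5,0,0,0,0,0,12],[1.5,0,0,0,0,0,12],[1.5,0,0,0,0,0,40],[1.5,0,0,0,0,0,40],[1.5,0,0,0,0,0,40],[1.5,0,-60,0,0,0,40],[1.5,0,-110,0,0,0,40]],
  ],
)

```text
time: 25.55
ee_pos: [0.4931, -0.0436, 0.1633]
eef_rot: [-3.141, -0.001, 1.654]
wrist_force: [-0.1, -1.1, 0.5]
width: 0.04
gripper_force: 0.0
```

```bash
python3 - <<'E'
from pk import *
save(im,"w9")
for n in("scene","top"):
    i2=optics.get_image(n);save(i2,n+"9")
    for t in("carrier_post","knob_grip"):print(n,t,[(round(r["conf"],2),at(i2,r["position"],.07 if t!="knob_grip" else .081)) for r in optics.spot_point(i2,t)][:3])
E
```

```text
25.55 [ 0.4931 -0.0436  0.1633] [-3.1412 -0.0005  1.6535] 0.04003454086146616
carrier_post 0.95 [279. 216.] [ 0.4946 -0.0456  0.07  ]
knob_grip 0.61 [441. 112.] [0.6065 0.0478 0.081 ]
tester 0.69 [318. 186.] [ 0.5314 -0.0329  0.    ]
scene carrier_post [(0.7, array([ 0.4915, -0.0431,  0.07  ]))]
scene knob_grip [(0.93, array([0.6103, 0.0455, 0.081 ]))]
top carrier_post [(0.7, array([0.4961, 0.351 , 0.07  ]))]
top knob_grip [(0.75, array([0.7432, 0.0142, 0.081 ])), (0.48, array([0.6038, 0.0436, 0.081 ]))]
```

View pics/w9.png

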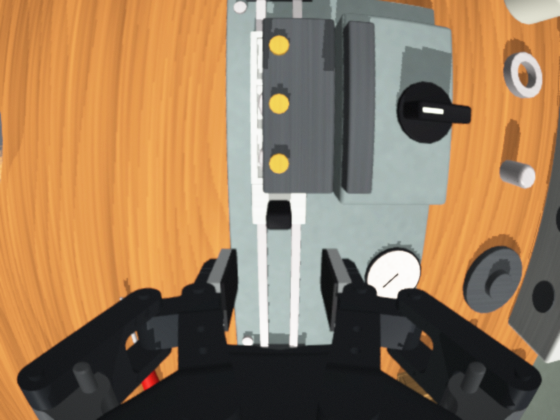

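The carrier is under the bridge with the post at (279,214). The knob is at (425,112) with its bar along the tester's x. I'll check joint 7's range before I align the gripper.

```bash
python3 - <<'E'
from h import *
np.set_printoptions(precision=3,suppress=True)
s=state();print(np.array(s["joint_positions"]));print(go([.612,-.045,.2],.085))
E
```

```text
[ 0.278  0.437 -0.399  1.989  0.24   0.761 -0.18 ]
(array([-10.808, 118.414, -38.691]), array([-0.041, -0.014, -0.166]))
```

>>> send_rows(
  series=[
    [[0,30,-37,0,0,0,40],[0,60,-37,0,0,0,40],[0,90,-37,0,0,0,40],[0,118,-37,0,0,0,40],[0,118,-37,0,0,0,40],[0,118,-37,0,0,0,40],[0,118,-37,0,0,0,40],[0,118,-37,0,0,0,40],[0,118,-37,0,0,0,40],[0,118,-37,0,0,0,40]],
  ],
)

```text
time: 27.45
ee_pos: [0.6108, -0.0344, 0.1989]
eef_rot: [3.142, 0.0, 1.653]
wrist_force: [-0.9, -0.1, 0.3]
width: 0.0402
gripper_force: 0.0
```

```bash
python3 - <<'E'
from fit import *
np.set_printoptions(precision=4,suppress=True)
s=state();im=optics.get_image("wrist");print(s["ee_pos"],s["eef_rot"],np.array(s["joint_positions"]))
for r in optics.spot_point(im,"knob_grip")[:2]: print(r["conf"],r["position"],wat(im,s,r["position"],.081))
px=np.array(im["pixels"]);g=cv2.cvtColor(px,cv2.COLOR_RGB2GRAY)
c=wproj(im,s,[.608,.047,.09]);print(c)
x,y=int(c[0]),int(c[1]);
m=np.zeros_like(g);m[y-45:y+45,x-45:x+45]=(g[y-45:y+45,x-45:x+45]<12)*255
print([ (t,int((g[y-45:y+45,x-45:x+45]<t).sum())) for t in(5,10,15,20,30,40,60)])
# fit bar top rect (46x14 at z .091) with unknown yaw
G=dist(im)
P=rect(0,0,.023,.007,.091)
def f(q):
    c,sn=np.cos(q[2]),np.sin(q[2]);W=np.c_[q[0]+c*P[:,0]-sn*P[:,1],q[1]+sn*P[:,0]+c*P[:,1],P[:,2]]
    p=np.array([wproj(im,s,w) for w in W]);return -map_coordinates(G,[p[:,1],p[:,0]],order=1).mean()
# disc fit (r .026 at z .058)
t=np.arange(0,6.28,.05)
def fd(q):
    p=np.array([wproj(im,s,[q[0]+.026*np.cos(a),q[1]+.026*np.sin(a),.058]) for a in t]);return -map_coordinates(G,[p[:,1],p[:,0]],order=1).mean()
def ms(f,x0,st):
    return min((minimize(f,np.array(x0)+d,method='Nelder-Mead') for d in [np.r_[a,b,np.zeros(len(x0)-2)] for a in(-.003,0,.003) for b in(-.003,0,.003)]),key=lambda r:r.fun)
r=ms(fd,[.608,.047],0);print("disc",r.x,r.fun)
r2=ms(f,[*r.x,.085],0);print("bar",r2.x,r2.fun)
E
```

```text
[ 0.6108 -0.0344  0.1989] [3.1415 0.     1.6527] [ 0.2239  0.5578 -0.3874  1.6551  0.2438  0.9767 -0.1658]
[282.8351 105.0614]
[(5, 0), (10, 0), (15, 0), (20, 0), (30, 921), (40, 2297), (60, 2447)]
disc [0.6065 0.0477] -211.02456846640683
bar [0.607  0.0446 0.2401] -150.72955274164624
```

>>> send_rows(
  series=[
    [[20,1,0,0,0,-10,40],[50,1,0,0,0,-20,40],[82,2.4,0,0,0,-30,40],[82,2.4,10,0,0,-40,40],[82,2.4,20,0,0,-50,40],[82,2.4,30,0,0,-60,40],[82,2.4,40,0,0,-70,40],[82,2.4,50,0,0,-80,40],[82,2.4,59,0,0,-90.2,40],[82,2.4,59,0,0,-90.2,40]],
  ],
)

```text
time: 28.8
ee_pos: [0.6062, 0.0473, 0.1391]
eef_rot: [3.141, -0.001, -3.057]
wrist_force: [0.4, -0.1, 0.3]
width: 0.0399
gripper_force: 0.0
```

>>> send_rows(
  series=[
    [[0,0,20,0,0,0,40],[0,0,40,0,0,0,40],[0,0,58,0,0,0,40],[0,0,68,0,0,0,40],[0,0,74,0,0,0,40],[0,0,74,0,0,0,40],[0,0,74,0,0,0,40],[0,0,74,0,0,0,40],[0,0,74,0,0,0,40],[0,0,74,0,0,0,40]],
  ],
)

```text
time: 30.05
ee_pos: [0.6065, 0.0475, 0.0659]
eef_rot: [-3.142, 0.0, -3.056]
wrist_force: [-0.4, -0.3, 0.2]
width: 0.0401
gripper_force: 0.0
```

```bash
python3 - <<'E'
from h import *
np.set_printoptions(precision=4,suppress=True)
s=state();print(s["joint_positions"],go([.6065,.0477,.066],.085+np.pi/2))
E
```

```text
[ 0.2735  0.7967 -0.6783  1.7385  0.6451  0.8424  0.9523] (array([ 0.0201,  0.1568, -0.1166]), array([-0.001 ,  0.0059,  0.0268]))
```

Positioned over the knob. I'll close and begin turning clockwise.

>>> send_rows(
  series=[
    [[0,0,0,0,0,0,8],[0,0,0,0,0,0,8],[0,0,0,0,0,0,8],[0,0,0,0,0,0,8],[0,0,0,0,0,5,8],[0,0,0,0,0,10,8],[0,0,0,0,0,15,8],[0,0,0,0,0,20,8],[0,0,0,0,0,25,8],[0,0,0,0,0,30,8]],
  ],
  newtons=60,
)

```text
time: 31.3
ee_pos: [0.6066, 0.0461, 0.0661]
eef_rot: [-3.14, 0.001, 2.7]
wrist_force: [-2.3, -7.6, 6.3]
width: 0.0131
gripper_force: 59.1
```

>>> send_rows(
  series=[
    [[0,0,0,0,0,5,8],[0,0,0,0,0,10,8],[0,0,0,0,0,15,8],[0,0,0,0,0,20,8],[0,0,0,0,0,25,8],[0,0,0,0,0,30,8],[0,0,0,0,0,35,8],[0,0,0,0,0,40,8],[0,0,0,0,0,44,8],[0,0,0,0,0,44,8]],
  ],
)

```text
time: 32.55
ee_pos: [0.6064, 0.0457, 0.0661]
eef_rot: [-3.14, 0.002, 1.933]
wrist_force: [-3.9, -8.7, 8.8]
width: 0.013
gripper_force: 59.4
```

```bash
python3 - <<'E'
from h import *
s=state();print(s["eef_rot"],s["moment"],s["wrist_force"],s["width"])
E
```

```text
[-3.14030142e+00  2.11817500e-03  1.93321150e+00] [-1.95062515  0.5556966  -0.0178839 ] [-3.85609843 -8.74461237  8.84556595] 0.012999509870128986
```

>>> send_rows(
  series=[
    [[0,0,0,0,0,1,8],[0,0,0,0,0,2,8],[0,0,0,0,0,3,8],[0,0,0,0,0,4,8],[0,0,0,0,0,4,8],[0,0,0,0,0,4,8],[0,0,0,0,0,4,8],[0,0,0,0,0,4,8],[0,0,0,0,0,4,8],[0,0,0,0,0,4,8]],
  ],
)

```text
time: 33.8
ee_pos: [0.6063, 0.0457, 0.0661]
eef_rot: [-3.14, 0.003, 1.867]
wrist_force: [-4.6, -10.8, 9.6]
width: 0.0127
gripper_force: 75.8
```

```bash
python3 - <<'E'
from h import *
s=state();print(s["eef_rot"],s["moment"],s["wrist_force"],s["width"])
E
```

```text
[-3.14045922e+00  2.60293201e-03  1.86684249e+00] [-2.26771001  0.63507643  1.83487801] [ -4.56049974 -10.79123947   9.64974738] 0.012715221404848523
```

The moment rises to 1.8 N m at the far stop, so the knob has clicked over. Now I'll turn it back.

>>> send_rows(
  series=[
    [[0,0,0,0,0,-6,8],[0,0,0,0,0,-14,8],[0,0,0,0,0,-22,8],[0,0,0,0,0,-30,8],[0,0,0,0,0,-38,8],[0,0,0,0,0,-46,8],[0,0,0,0,0,-54,8],[0,0,0,0,0,-62,8],[0,0,0,0,0,-70,8],[0,0,0,0,0,-78,8]],
  ],
)

```text
time: 35.05
ee_pos: [0.6066, 0.0464, 0.0661]
eef_rot: [-3.14, -0.0, -3.052]
wrist_force: [-1.3, -5.8, 6.1]
width: 0.0129
gripper_force: 59.3
```

>>> send_rows(
  series=[
    [[0,0,0,0,0,-1,8],[0,0,0,0,0,-2,8],[0,0,0,0,0,-2,8],[0,0,0,0,0,-2,8],[0,0,0,0,0,-2,8],[0,0,0,0,0,-2,8],[0,0,0,0,0,-2,8],[0,0,0,0,0,-2,8],[0,0,0,0,0,-2,8],[0,0,0,0,0,-2,8]],
  ],
)

```text
time: 36.3
ee_pos: [0.6066, 0.0464, 0.0661]
eef_rot: [-3.14, -0.0, -3.024]
wrist_force: [-2.2, -5.3, 8.0]
width: 0.0128
gripper_force: 65.8
```

```bash
python3 - <<'E'
from h import *
s=state();print(s["eef_rot"],s["moment"],s["wrist_force"],s["width"])
E
```

```text
[-3.14042621e+00 -2.91709559e-04 -3.02364990e+00] [-0.97477616  0.52137733 -1.35398167] [-2.23419863 -5.31339617  8.03444231] 0.012817708342035666
```

>>> send_rows(
  series=[
    [[0,0,0,0,0,1.5,8],[0,0,0,0,0,1.5,40],[0,0,0,0,0,1.5,40],[0,0,0,0,0,1.5,40],[0,0,-20,0,0,1.5,40],[0,0,-60,0,0,1.5,40],[0,0,-100,0,0,8,40],[0,0,-114,0,0,16,40],[0,0,-114,0,0,24,40],[0,0,-114,0,0,32,40]],
  ],
)

```text
time: 37.55
ee_pos: [0.6067, 0.0478, 0.1815]
eef_rot: [3.141, 0.001, 2.699]
wrist_force: [0.0, -0.4, -0.9]
width: 0.0401
gripper_force: 0.0
```

```bash
python3 - <<'E'
from h import *
np.set_printoptions(precision=4,suppress=True)
s=state();b=s["eef_rot"][2];print(s["ee_pos"],b,go([.4930,-.0455,.18],.083));print(s["joint_positions"])
E
```

```text
[0.6067 0.0478 0.1815] 2.69926638668866 (array([  62.7624, -133.0124,    1.3213]), array([ 0.0826,  0.0258, 59.901 ]))
[ 0.2588  0.6212 -0.648   1.6712  0.4321  0.9952  0.59  ]
```

>>> send_rows(
  series=[
    [[10,-20,0,0,0,9,40],[20,-45,0,0,0,18,40],[35,-75,0,0,0,27,40],[50,-105,0,0,0,36,40],[62.8,-133,0,0,0,45,40],[62.8,-133,0,0,0,54,40],[62.8,-133,0,0,0,59.9,40],[62.8,-133,0,0,0,59.9,40],[62.8,-133,0,0,0,59.9,40],[62.8,-133,0,0,0,59.9,40]],
  ],
)

```text
time: 38.8
ee_pos: [0.4932, -0.0462, 0.18]
eef_rot: [3.141, -0.0, 1.66]
wrist_force: [-0.4, 0.3, 0.3]
width: 0.0404
gripper_force: 0.0
```

```bash
python3 - <<'E'
from h import *
np.set_printoptions(precision=4,suppress=True)
s=state();print(s["ee_pos"],s["eef_rot"]);im=optics.get_image("wrist")
print([(r["conf"],wat(im,s,r["position"],.07)) for r in optics.spot_point(im,"carrier_post")][:2]);print(go([.4932,-.0455,.052],.083))
E
```

```text
[ 0.4932 -0.0462  0.18  ] [ 3.1415 -0.0001  1.6596]
[]
(array([  0.7107,   0.0629, 127.8402]), array([-0.0019, -0.0081,  0.2915]))
```

>>> send_rows(
  series=[
    [[0,0,40,0,0,0.3,40],[0,0,80,0,0,0.3,40],[0,0,110,0,0,0.3,40],[0,0,124,0,0,0.3,40],[0,0,128,0,0,0.3,40],[0,0,128,0,0,0.3,40],[0,0,128,0,0,0.3,12],[0,0,128,0,0,0.3,12],[0,0,128,0,0,0.3,12],[0,0,128,0,0,0.3,12]],
  ],
  newtons=80,
)

```text
time: 40.15
ee_pos: [0.4932, -0.0465, 0.0529]
eef_rot: [3.141, 0.001, 1.653]
wrist_force: [-5.3, 0.5, 15.1]
width: 0.0187
gripper_force: 77.8
```

>>> send_rows(
  series=[
    [[0,0,0,0,0,0,12],[-6,0,0,0,0,0,12],[-14,0,0,0,0,0,12],[-22,0,0,0,0,0,12],[-30,0,0,0,0,0,12],[-38,0,0,0,0,0,12],[-46,0,0,0,0,0,12],[-54,0,0,0,0,0,12],[-62,0,0,0,0,0,12],[-70,0,0,0,0,0,12]],
  ],
)

```text
time: 41.4
ee_pos: [0.4989, -0.1159, 0.0529]
eef_rot: [3.141, 0.0, 1.653]
wrist_force: [-6.2, 3.1, 15.5]
width: 0.0184
gripper_force: 77.9
```

>>> send_rows(
  series=[
    [[-8,0,0,0,0,0,12],[-16,0,0,0,0,0,12],[-24,0,0,0,0,0,12],[-32,0,0,0,0,0,12],[-40,0,0,0,0,0,12],[-50,0,0,0,0,0,12],[-60,0,0,0,0,0,12],[-70,0,0,0,0,0,12],[-76,0,0,0,0,0,12],[-80,0,0,0,0,0,12]],
  ],
)

```text
time: 42.65
ee_pos: [0.5055, -0.1961, 0.0529]
eef_rot: [3.141, 0.0, 1.652]
wrist_force: [-6.8, 23.5, 12.5]
width: 0.0181
gripper_force: 78.1
```

The carrier is at its loading stop (23 N reaction). I'll release it and look at the lifters.

>>> send_rows(
  series=[
    [[2,0,0,0,0,0,12],[2,0,0,0,0,0,45],[2,0,0,0,0,0,45],[2,0,0,0,0,0,50],[2,0,-30,0,0,0,55],[2,0,-80,0,0,0,60],[0,0,-120,0,0,0,60],[0,0,-120,0,0,0,60],[0,0,-120,0,0,0,60],[0,0,-120,0,0,0,60]],
  ],
)

```text
time: 43.9
ee_pos: [0.505, -0.1955, 0.1707]
eef_rot: [-3.14, -0.001, 1.653]
wrist_force: [0.3, -0.3, 0.9]
width: 0.0598
gripper_force: 0.0
```

```bash
python3 - <<'E'
from fit import *
np.set_printoptions(precision=4,suppress=True)
s=state();im=optics.get_image("wrist");save(im,"w10");print(s["ee_pos"],s["eef_rot"])
G=dist(im);t=np.arange(0,6.28,.05)
q=[.4991,-.1117,.0853]
for y in(-.042,0):
    x0=np.array([q[0]-np.sin(q[2])*y,q[1]+np.cos(q[2])*y])
    def fd(v):
        p=np.array([wproj(im,s,[v[0]+.017*np.cos(a),v[1]+.017*np.sin(a),.055]) for a in t]);return -map_coordinates(G,[p[:,1],p[:,0]],order=1).mean()
    r=min((minimize(fd,x0+[a,b],method='Nelder-Mead') for a in(-.002,0,.002) for b in(-.002,0,.002)),key=lambda r:r.fun);print(x0,r.x,r.fun)
for r in optics.spot_point(im,"pocket0")[:3]+optics.spot_point(im,"carrier_post")[:2]: print(round(r["conf"],2),np.round(r["position"]),wat(im,s,r["position"],.025),wat(im,s,r["position"],.07))
# tray from static cameras
for n in("scene","top"):
    i2=optics.get_image(n);print(n,[(round(r["conf"],2),at(i2,r["position"],0)) for r in optics.spot_point(i2,"tray")][:3])
E
```

```text
[ 0.505  -0.1955  0.1707] [-3.14   -0.0008  1.6531]
[ 0.5027 -0.1535] [ 0.4976 -0.1519] -73.34299021045916
[ 0.4991 -0.1117] [ 0.499  -0.1106] -59.356783735494666
0.64 [277. 100.] [ 0.497 -0.108  0.025] [ 0.4975 -0.111   0.07  ]
0.6 [278.  56.] [ 0.4946 -0.0681  0.025 ] [ 0.4955 -0.0774  0.07  ]
0.44 [125. 248.] [ 0.3516 -0.2614  0.025 ] [ 0.3748 -0.2405  0.07  ]
0.95 [279. 210.] [ 0.5067 -0.207   0.025 ] [ 0.5058 -0.1946  0.07  ]
0.72 [282. 103.] [ 0.5014 -0.1099  0.025 ] [ 0.5012 -0.1126  0.07  ]
scene [(0.81, array([ 0.5101,  0.3539, -0.    ])), (0.69, array([ 0.4861, -0.0955,  0.    ])), (0.68, array([0.1815, 0.2795, 0.    ]))]
top [(0.88, array([0.5096, 0.3719, 0.    ])), (0.58, array([0.1702, 0.2848, 0.    ]))]
```

Both lifters stand in their pockets. I'll take the one in pocket 0 first.

>>> send_rows(
  series=[
    [[20,1,0,0,0,0,60],[43,1,0,0,0,0,60],[43,1,40,0,0,0,60],[43,1,80,0,0,0,60],[43,1,110,0,0,0,60],[43,1,127,0,0,0,60],[43,1,134,0,0,0,60],[43,1,134.5,0,0,0,60],[43,1,134.5,0,0,0,25],[43,1,134.5,0,0,0,25]],
  ],
  newtons=70,
)

```text
time: 45.5
ee_pos: [0.5034, -0.1531, 0.0384]
eef_rot: [3.14, 0.001, 1.653]
wrist_force: [-3.2, 1.0, 14.5]
width: 0.0315
gripper_force: 68.1
```

>>> send_rows(
  series=[
    [[0,0,0,0,0,0,25],[0,0,0,0,0,0,25],[0,0,0,0,0,0,25],[0,0,-8,0,0,0,25],[0,0,-20,0,0,0,25],[0,0,-60,0,0,0,25],[0,0,-110,0,0,0,25],[0,0,-160,0,0,0,25],[0,0,-170,0,0,0,25],[0,0,-170,0,0,0,25]],
  ],
)

```text
time: 46.75
ee_pos: [0.503, -0.153, 0.2079]
eef_rot: [3.141, 0.001, 1.653]
wrist_force: [0.1, -0.2, -1.0]
width: 0.0312
gripper_force: 69.6
```

```bash
python3 - <<'E'
from h import *
np.set_printoptions(precision=4,suppress=True)
s=state();print(s["ee_pos"],s["width"],s["eef_rot"],go([.505,.24,.25],.085))
E
```

```text
[ 0.503  -0.153   0.2079] 0.031243060192720055 [3.1406 0.0006 1.6526] (array([391.4578,  34.1726, -42.3431]), array([ 0.0573,  0.0365, -0.1835]))
```

>>> send_rows(
  series=[
    [[20,2,-42,0,0,0,25],[60,5,-42,0,0,0,25],[105,9,-42,0,0,0,25],[150,13,-42,0,0,0,25],[200,18,-42,0,0,0,25],[250,22,-42,0,0,0,25],[300,26,-42,0,0,0,25],[350,31,-42,0,0,0,25],[391,34,-42,0,0,0,25],[391,34,-42,0,0,0,25]],
  ],
)

```text
time: 48.0
ee_pos: [0.5033, 0.2429, 0.2476]
eef_rot: [-3.139, -0.001, 1.658]
wrist_force: [0.5, -0.7, -1.6]
width: 0.0317
gripper_force: 69.7
```

```bash
python3 - <<'E'
from pk import *
save(im,"w11")
E
```

```text
48.0 [0.5033 0.2429 0.2476] [-3.1388 -0.0009  1.6576] 0.031652221323422845
lifterA 0.34 [148. 149.] [0.336 0.269 0.003]
carrier_post 0.42 [149. 149.] [0.3657 0.2759 0.07  ]
knob_grip 0.3 [436. 278.] [0.6946 0.1607 0.081 ]
tester 0.84 [280. 355.] [ 0.529  -0.0268  0.    ]
tester 0.64 [148. 148.] [0.3347 0.2702 0.    ]
tray 0.81 [ 51. 128.] [0.174  0.2951 0.    ]
```

View pics/w11.png

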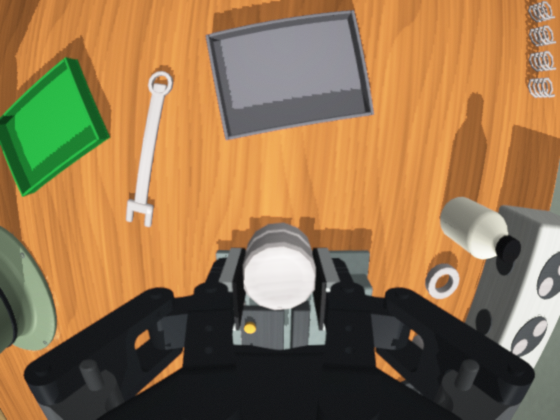

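The grey tray shows clearly, with rim corners at (208,37), (354,12), (372,113) and (228,138). I'll compute its pose from those.

```bash
python3 - <<'E'
from h import *
np.set_printoptions(precision=4,suppress=True)
s=state();im=optics.get_image("wrist")
C=np.array([wat(im,s,p,.03)[:2] for p in [(208,37),(354,12),(372,113),(228,138)]]);print(C,C.mean(0),np.linalg.norm(np.diff(C,axis=0),axis=1))
u=(C[1]-C[0]+C[2]-C[3]);a=np.arctan2(u[1],u[0]);print("yaw",a);u/=np.linalg.norm(u);m=C.mean(0)
for k in(-.04,.04):
    X=m+k*u;print(X,go([*X,.09],a+np.pi/2),go([*X,.09],a))
i2=optics.get_image("top");print([(round(r["conf"],2),at(i2,r["position"],.015)) for r in optics.spot_in(i2,"tray")][:3])
E
```

```text
[[0.4135 0.3997]
 [0.5741 0.4444]
 [0.6038 0.3282]
 [0.4454 0.285 ]] [0.5092 0.3643] [0.1667 0.12   0.1642]
yaw 0.26874986864206585
[0.4707 0.3537] (array([117.2227, -24.9544, 159.2219]), array([ 0.009 ,  0.011 , 79.2397])) (array([117.2227, -24.9544, 159.2219]), array([ -0.0013,   0.013 , -10.7603]))
[0.5478 0.375 ] (array([132.1587,  53.639 , 159.2183]), array([ 0.009 ,  0.011 , 79.2397])) (array([132.1587,  53.639 , 159.2183]), array([ -0.0013,   0.013 , -10.7603]))
[(0.86, array([0.1737, 0.2924, 0.015 ]))]
```

>>> send_rows(
  series=[
    [[30,12,0,0,0,-4,25],[70,26,0,0,0,-8,25],[110,40,20,0,0,-10.8,25],[126.2,47.8,60,0,0,-10.8,25],[126.2,47.8,110,0,0,-10.8,25],[126.2,47.8,150,0,0,-10.8,25],[126.2,47.8,185,0,0,-10.8,25],[126.2,47.8,205,0,0,-10.8,25],[126.2,47.8,210,0,0,-10.8,25],[126.2,47.8,210,0,0,-10.8,25]],
  ],
)

```text
time: 49.75
ee_pos: [0.5425, 0.3697, 0.0401]
eef_rot: [3.141, -0.0, 1.841]
wrist_force: [-0.0, 0.5, -0.2]
width: 0.0314
gripper_force: 69.8
```

>>> send_rows(
  series=[
    [[0,0,5,0,0,0,25],[0,0,9,0,0,0,25],[0,0,13,0,0,0,25],[0,0,16,0,0,0,25],[0,0,18,0,0,0,25],[0,0,19,0,0,0,25],[0,0,20,0,0,0,25],[0,0,20,0,0,0,25],[0,0,20,0,0,0,25],[0,0,20,0,0,0,25]],
  ],
)

```text
time: 51.0
ee_pos: [0.5421, 0.3694, 0.0194]
eef_rot: [3.142, -0.0, 1.841]
wrist_force: [0.7, 0.2, -1.4]
width: 0.0316
gripper_force: 69.8
```

>>> send_rows(
  series=[
    [[0,0,0.5,0,0,0,25],[0,0,1,0,0,0,25],[0,0,1.5,0,0,0,25],[0,0,2,0,0,0,25],[0,0,2,0,0,0,25],[0,0,2,0,0,0,25],[0,0,2,0,0,0,25],[0,0,2,0,0,0,25],[0,0,2,0,0,0,25],[0,0,2,0,0,0,25]],
  ],
)

```text
time: 52.25
ee_pos: [0.5421, 0.3694, 0.0176]
eef_rot: [3.142, 0.0, 1.841]
wrist_force: [-2.0, -1.5, 5.6]
width: 0.0314
gripper_force: 70.5
```

Contact with the tray floor at 5.6 N. I'll release and rise.

>>> send_rows(
  series=[
    [[0,0,0,0,0,0,44],[0,0,0,0,0,0,44],[0,0,0,0,0,0,44],[0,0,0,0,0,0,44],[0,0,-15,0,0,0,44],[0,0,-60,0,0,0,44],[0,0,-110,0,0,0,60],[0,0,-160,0,0,0,60],[0,0,-190,0,0,0,60],[0,0,-190,0,0,0,60]],
  ],
)

```text
time: 53.5
ee_pos: [0.5429, 0.3701, 0.2109]
eef_rot: [3.137, -0.001, 1.841]
wrist_force: [0.1, -0.7, -0.4]
width: 0.0601
gripper_force: 0.0
```

```bash
python3 - <<'E'
from h import *
np.set_printoptions(precision=4,suppress=True)
s=state();print(s["ee_pos"],s["eef_rot"],go([.505,-.195,.2],.085))
im=optics.get_image("wrist");save(im,"w12")
for r in optics.spot_point(im,"lifterA")[:3]:print(r["conf"],r["position"],wat(im,s,r["position"],.004))
E
```

```text
[0.5429 0.3701 0.2109] [ 3.1372 -0.0015  1.8412] (array([-534.4586, -187.4965,    9.2505]), array([ 0.2436, -0.1065, 10.6251]))
```

>>> send_rows(
  series=[
    [[-40,-14,0,0,0,2,60],[-95,-33,0,0,0,4,60],[-150,-53,0,0,0,6,60],[-205,-72,0,0,0,8,60],[-260,-91,0,0,0,10,60],[-315,-110,0,0,0,10.6,60],[-370,-130,0,0,0,10.6,60],[-425,-149,5,0,0,10.6,60],[-480,-168,9,0,0,10.6,60],[-534,-187.5,9,0,0,10.6,60]],
  ],
)

```text
time: 54.85
ee_pos: [0.5031, -0.197, 0.1973]
eef_rot: [-3.14, -0.001, 1.656]
wrist_force: [0.8, -0.7, -0.0]
width: 0.06
gripper_force: 0.0
```

>>> send_rows(
  series=[
    [[0,0,10,0,0,0,60],[0,0,20,0,0,0,60],[0,0,20,0,0,0,60],[0,0,20,0,0,0,60],[0,0,20,0,0,0,60],[0,0,20,0,0,0,60],[0,0,20,0,0,0,60],[0,0,20,0,0,0,60],[0,0,20,0,0,0,60],[0,0,20,0,0,0,60]],
  ],
)

```text
time: 56.1
ee_pos: [0.5041, -0.1953, 0.1783]
eef_rot: [-3.142, -0.0, 1.656]
wrist_force: [-0.5, -0.3, 0.2]
width: 0.0598
gripper_force: 0.0
```

```bash
python3 - <<'E'
from fit import *
np.set_printoptions(precision=4,suppress=True)
s=state();im=optics.get_image("wrist");print(s["ee_pos"],s["eef_rot"]);save(im,"w13")
G=dist(im);t=np.arange(0,6.28,.05);x0=np.array([.4991,-.1117])
def fd(v):
    p=np.array([wproj(im,s,[v[0]+.017*np.cos(a),v[1]+.017*np.sin(a),.055]) for a in t]);return -map_coordinates(G,[p[:,1],p[:,0]],order=1).mean()
r=min((minimize(fd,x0+[a,b],method='Nelder-Mead') for a in(-.002,0,.002) for b in(-.002,0,.002)),key=lambda r:r.fun);print(r.x,r.fun)
print(fitcar(im,s,[.4991,-.1117,.0853]));print([(r["conf"],wat(im,s,r["position"],.07)) for r in optics.spot_point(im,"carrier_post")][:2])
print(go([.4990,-.1107,.0362],.085,s))
E
```

```text
[ 0.5041 -0.1953  0.1783] [-3.1415 -0.      1.6563]
[ 0.4987 -0.1112] -65.03701314578709
(array([ 0.4992, -0.1102,  0.0817]), np.float64(-76.2701019204299))
[(0.88, array([ 0.5078, -0.1939,  0.07  ]))]
(array([ 84.7535,   2.1511, 142.0791]), array([-0.0052, -0.0016,  0.0264]))
```

>>> send_rows(
  series=[
    [[40,2,0,0,0,0,60],[84.7,2.1,0,0,0,0,60],[84.7,2.1,40,0,0,0,60],[84.7,2.1,85,0,0,0,60],[84.7,2.1,115,0,0,0,60],[84.7,2.1,132,0,0,0,60],[84.7,2.1,140,0,0,0,60],[84.7,2.1,142,0,0,0,60],[84.7,2.1,142,0,0,0,25],[84.7,2.1,142,0,0,0,25]],
  ],
)

```text
time: 57.45
ee_pos: [0.4995, -0.1109, 0.0374]
eef_rot: [3.14, 0.001, 1.656]
wrist_force: [-2.5, 0.9, 12.3]
width: 0.0315
gripper_force: 68.2
```

>>> send_rows(
  series=[
    [[0,0,0,0,0,0,25],[0,0,0,0,0,0,25],[0,0,0,0,0,0,25],[0,0,-8,0,0,0,25],[0,0,-20,0,0,0,25],[0,0,-60,0,0,0,25],[0,0,-110,0,0,0,25],[0,0,-160,0,0,0,25],[0,0,-200,0,0,0,25],[0,0,-210,0,0,0,25]],
  ],
)

```text
time: 58.7
ee_pos: [0.4997, -0.1108, 0.2494]
eef_rot: [3.138, 0.002, 1.656]
wrist_force: [0.5, 1.1, 0.0]
width: 0.0316
gripper_force: 69.5
```

```bash
python3 - <<'E'
from h import *
np.set_printoptions(precision=4,suppress=True)
s=state();print(s["ee_pos"],s["width"],s["eef_rot"],go([.505,.24,.25],.085))
E
```

```text
[ 0.4997 -0.1108  0.2494] 0.031615202478598774 [3.1378 0.0015 1.6563] (array([349.0546,  35.2464,  -0.97  ]), array([0.2178, 0.0864, 0.0285]))
```

>>> send_rows(
  series=[
    [[30,3,0,0,0,0,25],[75,7,0,0,0,0,25],[120,12,0,0,0,0,25],[165,17,0,0,0,0,25],[210,21,0,0,0,0,25],[255,26,0,0,0,0,25],[300,30,0,0,0,0,25],[335,34,0,0,0,0,25],[349,35,0,0,0,0,25],[349,35,0,0,0,0,25]],
  ],
)

```text
time: 59.95
ee_pos: [0.5037, 0.2401, 0.246]
eef_rot: [-3.141, 0.0, 1.657]
wrist_force: [0.1, -1.2, -0.2]
width: 0.0316
gripper_force: 69.5
```

```bash
python3 - <<'E'
from fit import *
np.set_printoptions(precision=4,suppress=True)
s=state();im=optics.get_image("wrist");print(s["ee_pos"],s["eef_rot"],s["width"]);save(im,"w14")
G=dist(im)
def mk(P):
  def f(q):
    c,sn=np.cos(q[2]),np.sin(q[2]);W=np.c_[q[0]+c*P[:,0]-sn*P[:,1],q[1]+sn*P[:,0]+c*P[:,1],P[:,2]]
    p=np.array([wproj(im,s,w) for w in W]);return -map_coordinates(G,[p[:,1],p[:,0]],order=1,mode='constant').mean()
  return f
f=mk(rect(0,0,.085,.0625,.03))
r=min((minimize(f,np.array([.509+a,.364+b,.268]),method='Nelder-Mead',options=dict(initial_simplex=np.array([.509+a,.364+b,.268])+np.array([[0,0,0],[.004,0,0],[0,.004,0],[0,0,.05]]))) for a in(-.006,0,.006) for b in(-.006,0,.006)),key=lambda r:r.fun)
print("tray",r.x,r.fun);q=r.x
t=np.arange(0,6.28,.05);g=lambda v:-map_coordinates(G,np.array([wproj(im,s,[v[0]+.017*np.cos(a),v[1]+.017*np.sin(a),.034])[::-1] for a in t]).T,order=1).mean()
rs=sorted((minimize(g,np.array([.5421+a,.3694+b]),method='Nelder-Mead') for a in(-.006,-.003,0,.003,.006) for b in(-.006,-.003,0,.003,.006)),key=lambda r:r.fun);print("lifter in tray",rs[0].x,rs[0].fun)
v=np.array([np.cos(q[2]),np.sin(q[2])]);X=q[:2]-.032*v;print(X,go([*X,.04],q[2]))
# bright blobs inside tray
px=np.array(im["pixels"]);hs=px.astype(int);m=((hs.min(2)>165)).astype('u1');n,l,st,c=cv2.connectedComponentsWithStats(m)
for i in range(1,n):
    if st[i,4]>60: print(st[i],c[i],wat(im,s,c[i],.034))
E
```

```text
[0.5037 0.2401 0.246 ] [-3.1408  0.0001  1.6575] 0.03159574646215718
tray [0.5072 0.3726 0.2792] -76.62059959355553
lifter in tray [0.5424 0.371 ] -168.71582976707228
[0.4765 0.3637] (array([126.7184, -16.6584, 205.9597]), array([ -0.0366,   0.0377, -11.1059]))
[310  55  30  32 757] [324.1559  70.3421] [0.5421 0.3699 0.034 ]
[ 125   69   46  156 1988] [146.9643 147.416 ] [0.3498 0.2712 0.034 ]
[531  88  24   7  80] [541.2625  92.1375] [0.8507 0.4084 0.034 ]
[ 443  209   65   48 1306] [483.8683 233.6616] [0.7842 0.2014 0.034 ]
[ 500  223   60  145 3251] [535.9209 296.4537] [0.944  0.0992 0.034 ]
[ 243  246   72   66 3751] [279.201  278.7681] [0.5152 0.1235 0.034 ]
[429 266  31  31 468] [443.7158 281.0897] [0.738  0.1302 0.034 ]
[540 276  14  18 175] [546.3771 284.6171] [0.961  0.1207 0.034 ]
[310 308  15  35 258] [315.3372 330.7132] [0.5703 0.0477 0.034 ]
[233 326   7  17  69] [236.1304 334.9565] [0.465  0.0307 0.034 ]
[514 338  14  16 139] [520.482  345.3525] [ 0.9609 -0.0031  0.034 ]
```

The first lifter stands upright in the tray at (0.542,0.371). The second goes about 67 mm from it along the tray's x.

>>> send_rows(
  series=[
    [[30,-5,0,0,0,-4,25],[70,-10,0,0,0,-8,25],[105,-15,20,0,0,-11,25],[113.7,-16,60,0,0,-11,25],[113.7,-16,110,0,0,-11,25],[113.7,-16,150,0,0,-11,25],[113.7,-16,185,0,0,-11,25],[113.7,-16,202,0,0,-11,25],[113.7,-16,206,0,0,-11,25],[113.7,-16,206,0,0,-11,25]],
  ],
)

```text
time: 61.25
ee_pos: [0.479, 0.3519, 0.0412]
eef_rot: [3.141, -0.0, 1.848]
wrist_force: [0.0, -0.4, -0.6]
width: 0.0316
gripper_force: 69.5
```

>>> send_rows(
  series=[
    [[0,0,5,0,0,0,25],[0,0,9,0,0,0,25],[0,0,13,0,0,0,25],[0,0,16,0,0,0,25],[0,0,18,0,0,0,25],[0,0,20,0,0,0,25],[0,0,21,0,0,0,25],[0,0,21.5,0,0,0,25],[0,0,21.5,0,0,0,25],[0,0,21.5,0,0,0,25]],
  ],
)

```text
time: 62.5
ee_pos: [0.4784, 0.3519, 0.0189]
eef_rot: [3.142, -0.0, 1.848]
wrist_force: [0.4, 0.6, -0.3]
width: 0.0316
gripper_force: 69.5
```

>>> send_rows(
  series=[
    [[0,0,0.5,0,0,0,25],[0,0,1,0,0,0,25],[0,0,1.5,0,0,0,25],[0,0,2,0,0,0,25],[0,0,2.4,0,0,0,25],[0,0,2.4,0,0,0,25],[0,0,2.4,0,0,0,25],[0,0,2.4,0,0,0,25],[0,0,2.4,0,0,0,25],[0,0,2.4,0,0,0,25]],
  ],
)

```text
time: 63.75
ee_pos: [0.4784, 0.3519, 0.0165]
eef_rot: [3.142, 0.0, 1.848]
wrist_force: [-1.8, -1.3, 5.7]
width: 0.0314
gripper_force: 70.0
```

>>> send_rows(
  series=[
    [[0,0,0,0,0,0,44],[0,0,0,0,0,0,44],[0,0,0,0,0,0,44],[0,0,0,0,0,0,44],[0,0,-15,0,0,0,44],[0,0,-60,0,0,0,44],[0,0,-110,0,0,0,44],[-20,0,-160,0,0,0,20],[-60,0,-190,0,0,0,5],[-100,0,-220,0,0,0,0]],
  ],
)

```text
time: 65.0
ee_pos: [0.5058, 0.2547, 0.2386]
eef_rot: [3.14, 0.0, 1.849]
wrist_force: [1.1, 0.1, 0.3]
width: 0.0002
gripper_force: 0.0
```

```bash
python3 - <<'E'
from h import *
np.set_printoptions(precision=4,suppress=True)
s=state();im=optics.get_image("wrist");save(im,"w15");print(s["ee_pos"])
px=np.array(im["pixels"]).astype(int);m=(px.min(2)>165).astype('u1');n,l,st,c=cv2.connectedComponentsWithStats(m)
for i in range(1,n):
    p=wat(im,s,c[i],.034)
    if st[i,4]>60 and .4<p[0]<.62 and .28<p[1]<.46: print(st[i],c[i],p)
print(go([.4990,-.135,.22],.085))
E
```

```text
[0.5058 0.2547 0.2386]
[263  75  32  32 811] [278.5721  90.5746] [0.4789 0.3528 0.034 ]
[325  77  32  32 790] [340.3013  92.6962] [0.5421 0.3701 0.034 ]
(array([-368.0077, -113.3967,   22.1054]), array([ 0.2675,  0.1107, 10.7712]))
```

Both lifters stand in the tray. Before handing in, I'll nudge the post to make sure the carrier is fully home.

>>> send_rows(
  series=[
    [[-40,-12,0,0,0,2,0],[-90,-28,0,0,0,5,0],[-140,-43,0,0,0,8,0],[-190,-59,5,0,0,10.8,0],[-240,-74,10,0,0,10.8,0],[-290,-90,15,0,0,10.8,0],[-335,-104,20,0,0,10.8,0],[-368,-113,22,0,0,10.8,0],[-368,-113,22,0,0,10.8,0],[-368,-113,22,0,0,10.8,0]],
  ],
)

```text
time: 66.3
ee_pos: [0.498, -0.1284, 0.215]
eef_rot: [3.141, -0.0, 1.66]
wrist_force: [0.3, 0.2, 0.4]
width: 0.0004
gripper_force: 0.0
```

```bash
python3 - <<'E'
from fit import *
np.set_printoptions(precision=4,suppress=True)
s=state();im=optics.get_image("wrist");print(s["ee_pos"],s["eef_rot"]);
print(go([.5035,-.164,.052],.085,s))
E
```

```text
[ 0.498  -0.1284  0.215 ] [ 3.141  -0.0001  1.6604]
(array([-35.9886,   2.1777, 163.0187]), array([ 0.0352, -0.0083,  0.2626]))
```

>>> send_rows(
  series=[
    [[-20,2,0,0,0,0,0],[-33,2,10,0,0,0,0],[-33,2,60,0,0,0,0],[-33,2,110,0,0,0,0],[-33,2,145,0,0,0,0],[-33,2,160,0,0,0,0],[-33,2,163,0,0,0,0],[-35,2,163,0,0,0,0],[-38,2,163,0,0,0,0],[-41,2,163,0,0,0,0]],
  ],
)

```text
time: 67.6
ee_pos: [0.5039, -0.1704, 0.0521]
eef_rot: [3.141, 0.001, 1.659]
wrist_force: [-0.6, 0.1, -0.4]
width: -0.0001
gripper_force: 0.0
```

>>> send_rows(
  series=[
    [[-2,0,0,0,0,0,0],[-4,0,0,0,0,0,0],[-6,0,0,0,0,0,0],[-8,0,0,0,0,0,0],[-9,0,0,0,0,0,0],[-10,0,0,0,0,0,0],[-10,0,0,0,0,0,0],[-10,0,0,0,0,0,0],[-10,0,0,0,0,0,0],[-10,0,0,0,0,0,0]],
  ],
)

```text
time: 68.85
ee_pos: [0.5045, -0.1798, 0.0514]
eef_rot: [3.142, 0.0, 1.66]
wrist_force: [-0.5, 0.1, 1.4]
width: -0.0001
gripper_force: 0.0
```

>>> send_rows(
  series=[
    [[-1,0,0,0,0,0,0],[-1,0,0,0,0,0,0],[-2,0,0,0,0,0,0],[-2,0,0,0,0,0,0],[-3,0,0,0,0,0,0],[-3,0,0,0,0,0,0],[-3,0,0,0,0,0,0],[-3,0,0,0,0,0,0],[-3,0,0,0,0,0,0],[-3,0,0,0,0,0,0]],
  ],
)

```text
time: 70.1
ee_pos: [0.5046, -0.181, 0.0514]
eef_rot: [-3.141, -0.002, 1.661]
wrist_force: [-2.7, 12.1, 4.2]
width: -0.0
gripper_force: 5.9
```

It meets the stop at 12 N. I'll withdraw, make a last check and hand in.

>>> send_rows(
  series=[
    [[5,0,0,0,0,0,0],[12,0,0,0,0,0,0],[14,0,-40,0,0,0,0],[14,0,-90,0,0,0,0],[14,0,-140,0,0,0,0],[14,0,-180,0,0,0,0],[14,0,-180,0,0,0,0],[14,0,-180,0,0,0,0],[14,0,-180,0,0,0,0],[14,0,-180,0,0,0,0]],
  ],
)

```text
time: 71.35
ee_pos: [0.5032, -0.1686, 0.2306]
eef_rot: [-3.14, -0.001, 1.66]
wrist_force: [0.4, -0.1, 0.1]
width: -0.0002
gripper_force: 0.0
```

```bash
python3 - <<'E'
from fit import *
np.set_printoptions(precision=4,suppress=True)
s=state();im=optics.get_image("wrist");print(s["ee_pos"],fitcar(im,s,[.4991,-.1117,.0853]))
i2=optics.get_image("scene");px=np.array(i2["pixels"]).astype(int);m=(px.min(2)>150).astype('u1');n,l,st,c=cv2.connectedComponentsWithStats(m)
for i in range(1,n):
    p=at(i2,c[i],.034)
    if st[i,4]>30 and .4<p[0]<.62 and .28<p[1]<.46: print("lifter",st[i],p)
print(env.close_job())
E
```

```text
[ 0.5032 -0.1686  0.2306] (array([ 0.5042, -0.1112,  0.0872]), np.float64(-76.53182091802638))
the job is handed in; nothing more can be done
None
```

I handed the job in at 71 s: both lifters went through the tester and stand in the grey tray, the knob is at its first stop and the carrier is at its loading stop; the final scene-camera check for the lifters found nothing, so their upright stance rests on the wrist-camera fit just after placing.

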